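# Stand up a fallen brass post and register it in the jig

## Task

The brass post has toppled on the plate of the drilling jig. Stand it upright on its square foot on the open plate, clear of the fence, and let go of it; then push it, standing, flush against the dark back fence and along the fence firmly home against the blue end stop (a few newtons), so that it rests square in the corner, touching both. The stop is held only by its clamp and is already set, so do not push it out of its setting, and leave the other things on the benches alone.

Things in the scene. Friction and masses are not known exactly. Their poses are not given: they have to be found in the camera images.
- jig: fixed steel jig, 166 mm (its x) by 240 mm (its y); plate 10 mm thick. Origin: centre of the underside, at bench height. Along its +x side, away from the robot, stands the dark back fence, 20 mm wide, 30 mm high above the plate, full length; the fence's working face is at x = +60 mm in this frame and looks to -x. The jig may be on either of the two benches and a little turned.
- stop_face (a point): point in the middle of the working face of the blue end stop, which rides on the fence near the jig's +y end; 15 mm above the plate. The face looks to the jig's -y; axes parallel to the jig's. The stop block reaches from x = +15 to +84 mm in the jig frame, is 22 mm thick behind the face, 40 mm high above the plate, with a low clamp screw on top to 44 mm. The clamp slips at about 30 N of push.
- post: loose square brass-coloured post, 50 by 50 mm and 75 mm long, of which the last 7 mm at the top end is a round boss of 32 mm diameter; about 0.5 kg. Origin: centre of its flat square foot; its x axis runs along its length from the foot to the boss (up when it stands), y and z are square to its sides. It starts lying on a side on the plate, its boss pointing roughly to the jig's -y.
- rubber_block: bystander: round black rubber block, 113 mm across, 41 mm high, on the bench without the jig; origin centre of underside
- jar: bystander: small jar with red cap, 38 mm across, 53 mm high; origin centre of underside
- tin: bystander: yellow flat tin with lid, 61 mm by 92 mm (y), 23 mm high; origin centre of underside
- end_stop: the blue end stop itself; origin at jig x = 0, level with the plate top, in the plane of the working face; axes parallel to the jig's

How it is judged:
On the way, in this order (a step that is already met when the one before it is completed fails the run):
1. the post stands upright on its foot on the plate, at least 4 mm clear of the fence, and is let go (angle between post's own x axis and vertical below 0.05 rad and z of post in the frame of jig below 0.0125 m and x of post in the frame of jig below 0.031 m and contact force between the fingers and post below 0.2 N), for 0.2 s.
2. standing flush on the fence, the post is pressed against the end stop with more than 3 N (angle between post's own x axis and vertical below 0.05 rad and z of post in the frame of jig below 0.0125 m and x of post in the frame of jig above 0.033 m and y of post in the frame of stop_face above -0.027 m and contact force between post and end_stop above 3 N).
At the end, for the whole second after the job is handed in: the post stands at rest, upright on its foot on the jig's plate, with its axis at most 27 mm from the fence face and at most 27 mm from the stop face (half its width is 25 mm, so square and within 2 mm of both), and the stop is within 2 mm of where it was set (angle between post's own x axis and vertical below 0.05 rad and z of post in the frame of jig below 0.0125 m and x of post in the frame of jig above 0.033 m and y of post in the frame of stop_face above -0.027 m and linear speed of post below 0.01 m/s and distance of stop_face from where it was at the start of the episode below 0.002 m); the robot touches nothing.
It fails at once if the end stop is shifted by more than 2 mm (distance of stop_face from where it was at the start of the episode above 0.002 m).
It fails at once if a bystander (black rubber block, jar or yellow tin) is moved by more than 15 mm (distance of any of rubber_block, jar, tin from where it was at the start of the episode above 0.015 m).
It also fails if it takes over 72 s, if anything falls off the work surface, if the arm or the gripper's body presses on something with over 40 N, if the wrist force passes 120 N, or if a joint passes its speed limit or range.

## Robot

A 6-joint arm with a two-finger parallel gripper is mounted at the origin on a cart in front of the work surface, level with it; the furniture and walls round the work are solid. World frame = base frame: x ahead of the robot, y to its left, z up, the work surface at z = 0. Lengths are in m, angles in rad, forces in N, time in s.
With the tool pointing down it reaches from about 0.35 to 0.775 m from the base axis. Payload 7.3 kg.
Tool frame: the origin (TCP) lies on the front face of the gripper's body, between the roots of the fingers; the fingertips stand ahead of it and the grasp point (between the pads) lies 47 mm ahead of it (finger_overhang is the z of the fingertips in the tool frame, in m); z points along the fingers, y is the line along which they close (so a half turn about z gives the same grasp; the last joint's range is limited). The gripper opens to 92 mm and grips with 3 to 60 N. Pads are 19 mm wide; open, the fingers measure 130 mm over their backs; the gripper's body (75 mm by 190 mm) begins 47 mm behind the grasp point.
Start: joints at [-1.412, 0.342, 1.524, -0, 1.275, -0.146], TCP at [0.158, -0.501, 0.292] pointing down, gripper open.
Joint ranges: [-2.53, 2.53], [-0.77, 2.02], [0.04, 2.7], [-1, 4.14], [0.28, 2.66], [-3.11, 3.11]. Speed limits (rad/s): [2.57, 2.57, 3.14, 3.14, 3.14, 3.14].

## Interface

Orientations are given as [roll, pitch, yaw] about the fixed x, y, z axes, in that order (R = Rz(yaw) Ry(pitch) Rx(roll)).
In Python, from cell import * gives the robot as it stands. The module is installed in compiled form; this text tells all that it offers.
- The arm moves only by the tool arm_command, never from a script. Its argument "series" is a list of rows, each an object of numbers: "x", "y", "z": the shift along the tool's x, y, z in mm; "rx", "ry", "rz": the turn, a rotation vector about the tool's x, y, z in degrees. A call has 1 to 20 rows; each row is the pose to reach, as a shift and turn from the pose commanded when the call began, along the tool's axes at that moment; what a row does not reach only later rows make up. A row lasts 1/10 s, in which the tool goes at most 50 mm and 8.59 degrees, less where a joint would pass 70% of its speed; a pose out of reach is approached as far as the arm can. A call with a gripper value outside its range is refused whole. "hand" is the finger opening in mm, from 0 to 91.8, set as the call begins (left out, the last holds). The fingers move at their own pace and stop on an object; "squeeze" is the grip in N (left out, the last holds). Time passes only in rows, so rows that repeat a pose let the fingers close. It gives the time, the measured TCP pose, the force, the opening and the grip force at its end, in the units of the state.
- observe(): the state, without advancing time (a new reading comes with each control period).
- read_camera(name): name is "scene" or "top"; returns a dict with "pixels" (384x512x3 uint8, blue, green, red), "K" (3x3 intrinsics, pixels), "rvec" (rotation vector, rad) and "tvec" (3), from world to camera coordinates, as OpenCV has them. Camera axes: x right, y down, z forward; pixel columns grow to the right and rows downward; lengths in m; the calibration is good to about 2 mm. A picture is of the moment at which its call begins. There is no depth.
- hand_in(): hands the job in; it is judged then, once.
Trained networks look in a picture, given as the dict that the camera call returned (one of the last four; its "shot" number tells which), for a name from the list of things; names that differ only in an ending like _2 or _b are one class to them, and where a whole thing is asked for, a point or a joint stands for the part that bears it (a point fixed in the world has none). Each returns a list of dicts, best first, with "confidence" (0 to 1); they miss things now and then, are a little off and sometimes report something else, mostly with a low value. They report only what shows in the picture. A call takes as long as a camera call.
- boxes_of(picture, query): "point" ([x, y, z] in m, in world coordinates, good to about 4 mm: the middle of the surface that is visible of it).
- trace(picture, query): "pixels" (384x512 bool, what is visible of it).
- mark_of(picture, query): "point" ([x, y, z] in m, in world coordinates, good to about 4 mm: a listed point, or the origin of a listed thing).
The state is a dict: "time": time; "qpos": joint angles; "qvel": joint speeds; "joint_efforts": joint torques, N m; "tool_pos": TCP position; "tool_rot": TCP orientation; "contact_force": force on the tool from outside, world axes, zero at the start; "torque": the same for the moment, N m; "opening": finger opening in m; "grip_force": force on a finger pad.
Only numpy, scipy, OpenCV 4.12 (cv2) and the standard library are available. Lean on these libraries where they do the work, as an engineer would, in place of code of your own. Each camera call takes 0.05 s, during which the arm holds its last target. There are 200 camera calls.

## Working session

There is one attempt and no reset: what is moved stays moved. The work goes in short steps, Python scripts to look and compute and a tool call to move; the robot and the scene stay as the last step left them, time stands still between calls to the robot, and variables do not carry over. Pictures are saved under pics/ and viewed, at most 10 in all, crops included, and the job is handed in when it is done.

Besides the shell and the picture viewer there is one more tool, called after "Emit:" as a command line: name --argument value ..., lists and objects as JSON in quotes. arm_command: Moves the arm, as the interface text tells. Its arguments: {"type":"object","properties":{"series":{"type":"array"},"hand":{"type":"number"},"squeeze":{"type":"number"}},"required":["series"]}

```bash
mkdir -p pics; cat > h.py <<'E'
from cell import *
import numpy as np, cv2
from scipy.spatial.transform import Rotation as R
def P(c):
    Rm=cv2.Rodrigues(np.array(c["rvec"],float))[0]; return Rm,np.array(c["tvec"],float).ravel(),np.array(c["K"],float)
def proj(c,X):
    return cv2.projectPoints(np.array(X,float).reshape(-1,3),np.array(c["rvec"],float),np.array(c["tvec"],float),np.array(c["K"],float),None)[0].reshape(-1,2)
def onplane(c,uv,z):
    Rm,t,K=P(c); C=-Rm.T@t; d=Rm.T@np.linalg.inv(K)@np.array([*uv,1.]); return C+d*(z-C[2])/d[2]
E
python3 - <<'E'
from h import *
s=observe(); print(s)
for n in("scene","top"):
    c=read_camera(n); cv2.imwrite(f"pics/{n}0.png",c["pixels"]); Rm,t,K=P(c); print(n,-Rm.T@t,K[0,0])
    for q in("jig","stop_face","post","rubber_block","jar","tin","end_stop"):
        for f in(mark_of,boxes_of):
            print(q,f.__name__,[(np.round(d["point"],4).tolist(),round(d["confidence"],2)) for d in f(c,q)[:2]])
E
```

```text
{'time': 0.0, 'qpos': array([-1.41199025e+00,  3.42718245e-01,  1.52501487e+00, -2.82656759e-05,
        1.27540598e+00, -1.45967191e-01]), 'qvel': array([ 0.00018034, -0.00017921,  0.00022046, -0.0007664 , -0.0003682 ,
       -0.00067055]), 'joint_efforts': array([-9.64684477e-05, -4.31239057e+01, -2.44218546e+01,  7.18376599e-02,
        5.60569740e-02, -1.14897407e-04]), 'tool_pos': array([ 0.15752195, -0.50048656,  0.29154797]), 'tool_rot': array([-3.14005873e+00, -1.98186702e-04,  3.04781364e-01]), 'contact_force': array([ 1.03196921, -0.51300449,  0.38310297]), 'torque': array([-0.00506917,  0.03085621,  0.0390766 ]), 'grip_force': 0.0, 'opening': 0.09164685826186159}
scene [-0.46910646  0.48345287  0.68337765] 354.6820896401722
jig call []
jig call [([0.4945, -0.3541, 0.035], 0.53)]
stop_face call []
stop_face call []
post call [([0.403, -0.2939, 0.0352], 0.49)]
post call [([0.4051, -0.3245, 0.061], 0.67)]
rubber_block call [([0.4189, 0.2706, -0.0015], 0.93)]
rubber_block call [([0.397, 0.2773, 0.0384], 0.58)]
jar call [([0.492, 0.4739, 0.003], 0.59)]
jar call [([0.4781, 0.475
[... 239 characters left out ...]
ig call [([0.4278, -0.2811, 0.0011], 0.95)]
jig call [([0.4643, -0.3097, 0.0109], 0.94)]
stop_face call [([0.4238, -0.2795, 0.0036], 0.67), ([0.4567, -0.1903, 0.0296], 0.63)]
stop_face call [([0.4847, -0.1808, 0.0519], 0.63)]
post call [([0.4063, -0.2967, 0.0372], 0.79)]
post call [([0.4008, -0.3323, 0.0614], 0.69)]
rubber_block call [([0.4551, -0.1903, 0.0317], 0.61), ([0.4225, 0.2746, 0.0004], 0.59)]
rubber_block call [([0.419, 0.2714, 0.041], 0.75)]
jar call [([0.4929, 0.4727, 0.0007], 0.59)]
jar call [([0.4899, 0.4655, 0.0477], 0.53)]
tin call [([0.518, -0.4968, 0.0004], 0.78)]
tin call [([0.5166, -0.4997, 0.0209], 0.53)]
end_stop call []
end_stop call [([0.4869, -0.1858, 0.0485], 0.58)]
```

```bash
python3 - <<'E'
from h import *
for n in("scene","top"):
    im=cv2.imread(f"pics/{n}0.png")
    if n=="top":
        c=read_camera(n); u=proj(c,[0.43,-0.3,0.03])[0].astype(int);print(u); x0,y0=u[0]-65,u[1]-49; im=cv2.resize(im[y0:y0+98,x0:x0+130],None,fx=6,fy=6,interpolation=cv2.INTER_CUBIC)
    else:
        c=read_camera(n); u=proj(c,[0.43,-0.3,0.03])[0].astype(int);print(u); x0,y0=u[0]-100,u[1]-75;im=cv2.resize(im[y0:y0+150,x0:x0+200],None,fx=4,fy=4,interpolation=cv2.INTER_CUBIC)
    print(n,x0,y0)
    cv2.imwrite(f"pics/{n}1.png",im)
E
```

```text
[320 187]
scene 220 112
[328 203]
top 263 154
```

View pics/scene1.png

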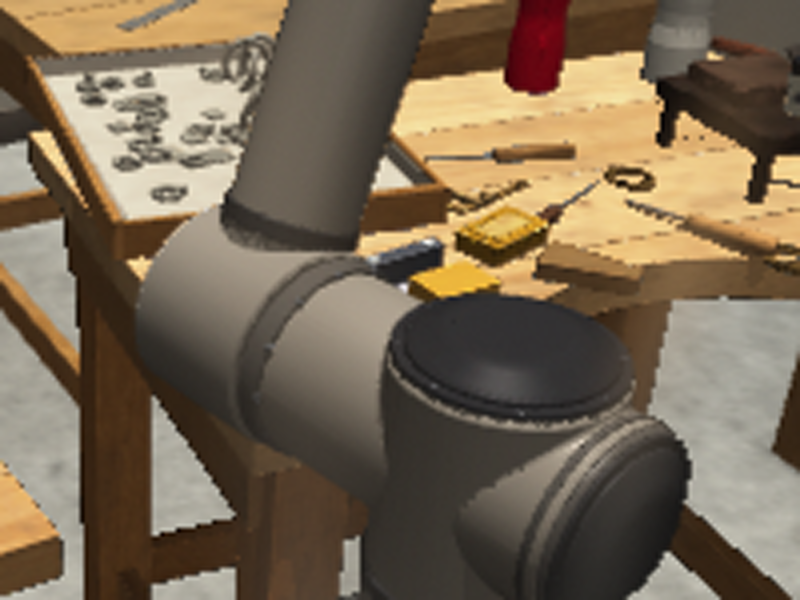

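View pics/top1.png

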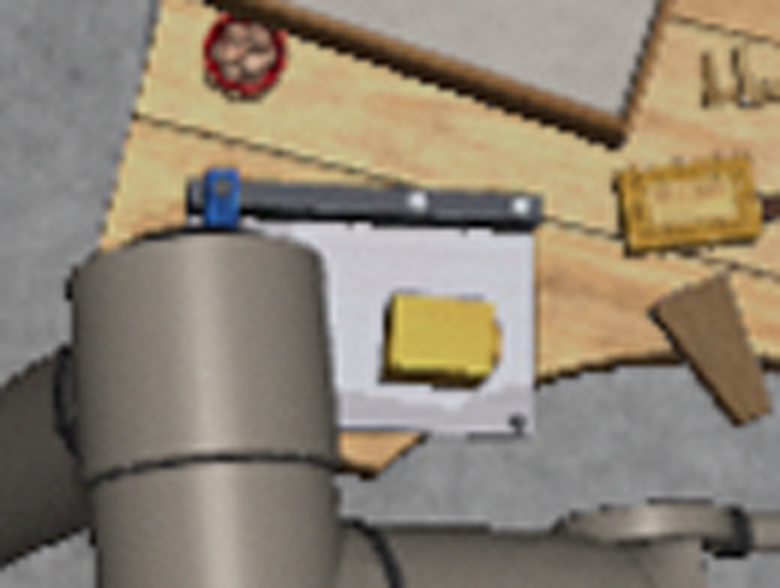

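Both views are mostly blocked by the arm. The top crop shows the plate with its right (-y) edge at crop (535,330), the post at (440,335) with its boss pointing right, and the blue stop at (222,200). I'll swing the arm out of the way first.

Emit:
arm_command --series '[{"z": -50}, {"x": 390, "y": -450, "z": -80}, {"x": 390, "y": -450, "z": -80}, {"x": 390, "y": -450, "z": -80}, {"x": 390, "y": -450, "z": -80}, {"x": 390, "y": -450, "z": -80}, {"x": 390, "y": -450, "z": -80}, {"x": 390, "y": -450, "z": -80}, {"x": 390, "y": -450, "z": -80}, {"x": 390, "y": -450, "z": -80}, {"x": 390, "y": -450, "z": -80}, {"x": 390, "y": -450, "z": -80}, {"x": 390, "y": -450, "z": -80}, {"x": 390, "y": -450, "z": -80}, {"x": 390, "y": -450, "z": -80}]'

```text
invalid input
```

```bash
python3 - <<'E'
from h import *
ims=[]
for n in("scene","top"):
    c=read_camera(n); u=proj(c,[0.43,-0.3,0.03])[0].astype(int); w,h,f=(50,75,8) if n=="scene" else (60,45,0)
    w=55;h=49;f=7
    x0,y0=u-[w,h]; print(n,x0,y0)
    ims.append(cv2.resize(c["pixels"][y0:y0+2*h-14,x0:x0+2*w],None,fx=f,fy=f,interpolation=cv2.INTER_CUBIC)); cv2.imwrite(f"pics/{n}2.png",ims[-1])
    for q in("jig","stop_face","post","end_stop"):
        for g,m in((mark_of,"mark"),(boxes_of,"box")):
            print(q,m,[(np.round(d["point"],4).tolist(),round(d["confidence"],2)) for d in g(c,q)[:2]])
E
```

```text
scene 265 138
jig mark []
jig box [([0.4906, -0.354, 0.0337], 0.65)]
stop_face mark []
stop_face box []
post mark [([0.404, -0.2934, 0.0361], 0.7)]
post box [([0.4038, -0.3232, 0.0594], 0.54)]
end_stop mark []
end_stop box []
top 273 154
jig mark [([0.4286, -0.2798, 0.0004], 0.89)]
jig box [([0.4638, -0.3072, 0.0088], 0.62)]
stop_face mark [([0.458, -0.1931, 0.0277], 0.45)]
stop_face box [([0.4659, -0.3101, 0.0078], 0.59)]
post mark [([0.4027, -0.2972, 0.0352], 0.61)]
post box [([0.4017, -0.3312, 0.0597], 0.7)]
end_stop mark []
end_stop box [([0.487, -0.1844, 0.048], 0.5)]
```

View pics/scene2.png

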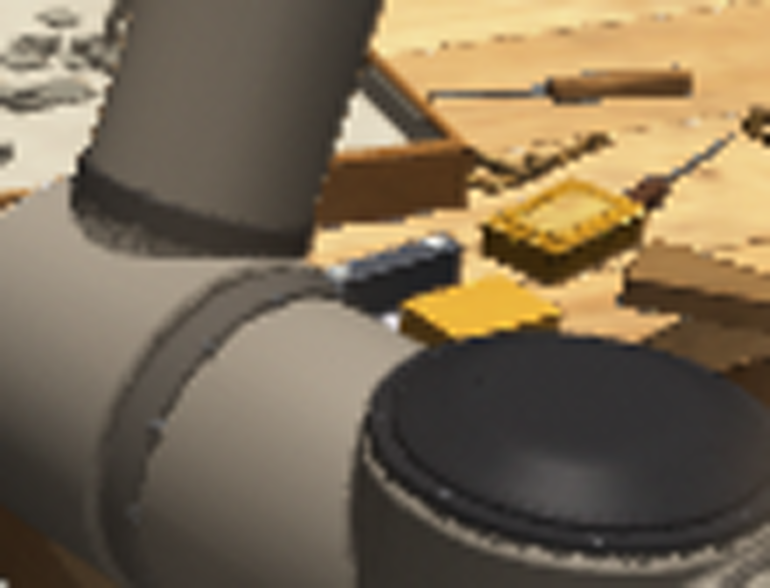

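View pics/top2.png

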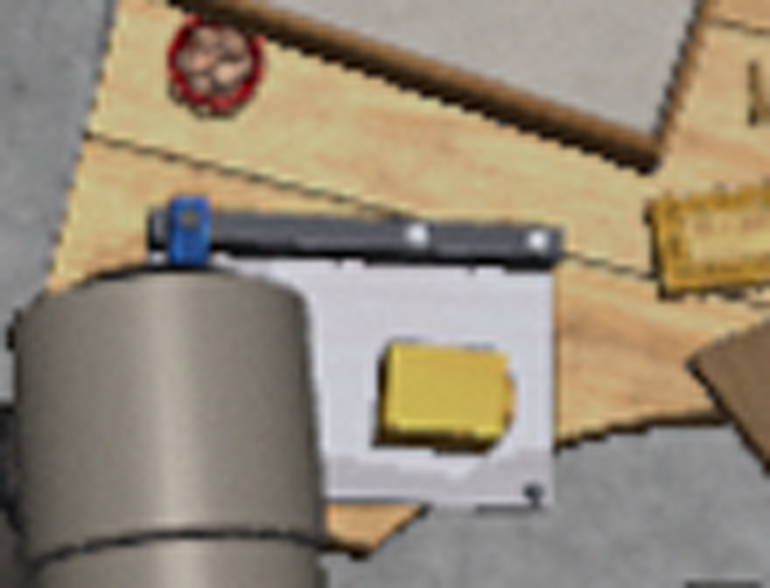

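The move was refused, so these pictures show the same scene as before. I'll retry with all six keys in each row.

Emit:
arm_command --series '[{"x": 0, "y": 0, "z": -50, "rx": 0, "ry": 0, "rz": 0}, {"x": 30, "y": -35, "z": -80, "rx": 0, "ry": 0, "rz": 0}, {"x": 60, "y": -70, "z": -80, "rx": 0, "ry": 0, "rz": 0}, {"x": 90, "y": -105, "z": -80, "rx": 0, "ry": 0, "rz": 0}, {"x": 120, "y": -140, "z": -80, "rx": 0, "ry": 0, "rz": 0}, {"x": 150, "y": -175, "z": -80, "rx": 0, "ry": 0, "rz": 0}, {"x": 180, "y": -210, "z": -80, "rx": 0, "ry": 0, "rz": 0}, {"x": 210, "y": -245, "z": -80, "rx": 0, "ry": 0, "rz": 0}, {"x": 240, "y": -280, "z": -80, "rx": 0, "ry": 0, "rz": 0}, {"x": 270, "y": -315, "z": -80, "rx": 0, "ry": 0, "rz": 0}, {"x": 300, "y": -350, "z": -80, "rx": 0, "ry": 0, "rz": 0}, {"x": 330, "y": -385, "z": -80, "rx": 0, "ry": 0, "rz": 0}, {"x": 360, "y": -420, "z": -80, "rx": 0, "ry": 0, "rz": 0}, {"x": 390, "y": -450, "z": -80, "rx": 0, "ry": 0, "rz": 0}, {"x": 390, "y": -450, "z": -80, "rx": 0, "ry": 0, "rz": 0}]'

```text
time: 4.0
tool_pos: [0.3957, 0.0494, 0.3721]
tool_rot: [-3.141, -0.001, 0.311]
contact_force: [1.1, -0.4, 1.1]
opening: 0.0917
grip_force: 0.0
```

```bash
python3 - <<'E'
from h import *
cs={}
for n in("scene","top"):
    c=read_camera(n); cs[n]=c; u=proj(c,[0.43,-0.28,0.03])[0].astype(int)
    w=56;h=42;f=7
    x0,y0=u-[w,h]; print(n,x0,y0)
    cv2.imwrite(f"pics/{n}3.png",cv2.resize(c["pixels"][y0:y0+2*h,x0:x0+2*w],None,fx=f,fy=f,interpolation=cv2.INTER_CUBIC))
    np.savez(n,**{k:np.array(v) for k,v in c.items()})
    for q in("jig","stop_face","post","end_stop"):
        print(q,[(np.round(d["point"],4).tolist(),round(d["confidence"],2)) for d in mark_of(c,q)[:2]])
    for q in("post","end_stop"):
        t=trace(c,q)
        if t: np.save(f"m_{n}_{q}",t[0]["pixels"]); print(q,t[0]["confidence"],t[0]["pixels"].sum())
E
```

```text
scene 260 146
jig [([0.4265, -0.2829, -0.0011], 0.82), ([0.522, -0.499, -0.0003], 0.25)]
stop_face [([0.4598, -0.193, 0.0248], 0.47)]
post [([0.4039, -0.296, 0.036], 0.73)]
end_stop [([0.425, -0.1953, 0.0096], 0.4)]
post 0.52 150
top 267 160
jig [([0.4266, -0.2805, 0.0017], 0.7)]
stop_face [([0.5183, -0.5003, -0.0003], 0.68), ([0.4537, -0.1923, 0.0257], 0.49)]
post [([0.4062, -0.2961, 0.0364], 0.61)]
end_stop [([0.4254, -0.1978, 0.0074], 0.58)]
post 0.59 277
```

View pics/scene3.png

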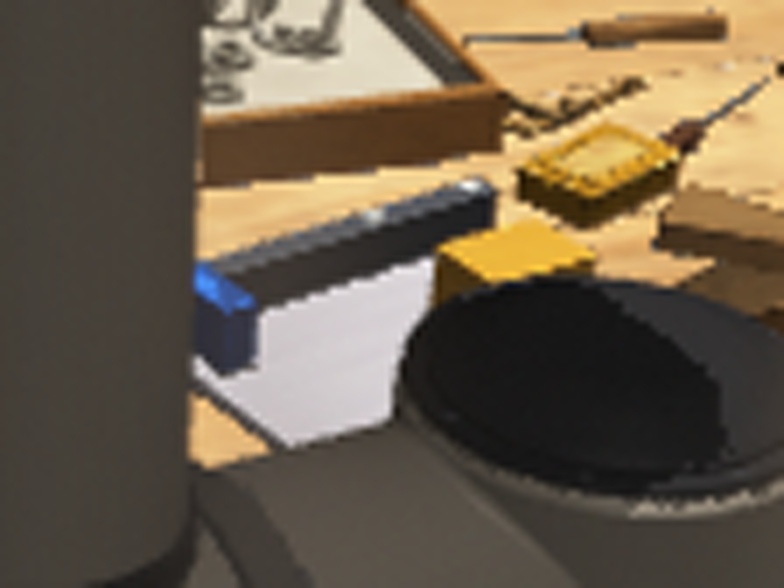

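View pics/top3.png

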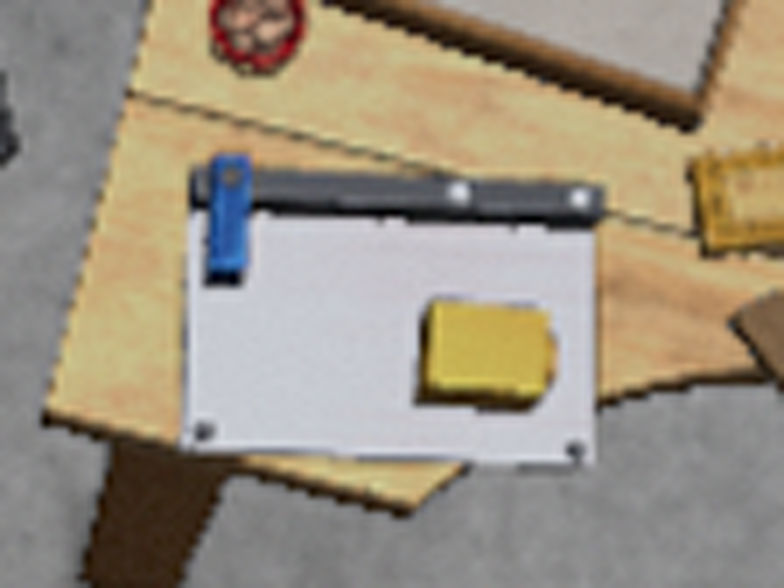

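The top view is now clear. In it, the plate corners are at crop (185,449) and (592,463), the fence's inner edge runs from (250,215) to (590,225), the post's top face spans (435,300), (547,311), (543,397) and (428,390), and the stop face is at about x=245. The scene view shows the post's top corners at (438,258), (533,222) and (595,258).

```bash
python3 - <<'E'
from h import *
S=dict(np.load("scene.npz"));T=dict(np.load("top.npz"))
so=np.array([260,146]);to=np.array([267,160])
f=lambda o,p:(np.array(p)+.5)/7-.5+o
def tri(a,b):
    Ms=[]
    for c in(S,T):
        Rm,t,K=P(c);Ms.append(K@np.c_[Rm,t])
    X=cv2.triangulatePoints(Ms[0],Ms[1],f(so,a).reshape(2,1),f(to,b).reshape(2,1)).ravel();return X[:3]/X[3]
print("post tri",[np.round(tri(a,b),4) for a,b in(((438,258),(435,300)),((533,222),(547,311)),((595,258),(543,397)))])
pc=[onplane(T,f(to,p),.06) for p in((435,300),(547,311),(543,397),(428,390))];print("post top",np.round(pc,4)[:,:2].tolist(), np.mean(pc,0))
pl=[onplane(T,f(to,p),.01) for p in((185,449),(592,463),(190,200),(598,215))];print("plate",np.round(pl,4)[:,:2].tolist())
print("fence inner top",[np.round(onplane(T,f(to,p),.04),4) for p in((255,210),(590,215))])
print("stop face top",[np.round(onplane(T,f(to,p),.05),4) for p in((250,158),(244,272))])
# min area rect of white plate
im=T["pixels"].astype(int); 
m=(im.min(2)>150)&((im.max(2)-im.min(2))<45); m=m.astype(np.uint8); n,l,st,_=cv2.connectedComponentsWithStats(m); u=proj(T,[.44,-.24,.01])[0].astype(int); k=l[u[1],u[0]]; print(k,st[k])
ys,xs=np.nonzero(l==k)
W=np.array([onplane(T,(x,y),.01)[:2] for x,y in zip(xs,ys)]); print(cv2.minAreaRect((W*1000).astype(np.float32)))
pm=np.load("m_top_post.npy").astype(np.uint8); ys,xs=np.nonzero(pm); W=np.array([onplane(T,(x,y),.06)[:2] for x,y in zip(xs,ys)]); print("post",cv2.minAreaRect((W*1000).astype(np.float32)))
E
```

```text
post tri [array([ 0.4277, -0.3003,  0.052 ]), array([ 0.4261, -0.3632,  0.0585]), array([ 0.3756, -0.363 ,  0.0604])]
post top [[0.4266, -0.2984], [0.4265, -0.3622], [0.3763, -0.3625], [0.3738, -0.2976]] [ 0.40080962 -0.33015825  0.06      ]
plate [[0.3365, -0.1663], [0.3519, -0.4006], [0.4858, -0.1572], [0.5007, -0.3969]]
fence inner top [array([ 0.475 , -0.1937,  0.04  ]), array([ 0.4915, -0.3871,  0.04  ])]
stop face top [array([ 0.5031, -0.1878,  0.05  ]), array([ 0.4347, -0.1895,  0.05  ])]
47 [ 293  190   59   37 1585]
((413.5954895019531, -277.6749572753906), (144.33860778808594, 238.49465942382812), 2.7713682651519775)
post ((397.5242614746094, -330.9458923339844), (60.73374938964844, 75.54625701904297), 2.9400222301483154)
```

```bash
cat >> h.py <<'E'
TH=0.06; J=np.array([.4275,-.281,0]); Rj=R.from_euler('z',TH)
def tool(tilt,yaw=90):  # tilt deg about tool y; yaw deg in the jig frame
    return Rj*R.from_euler('xyz',[180,0,yaw],degrees=True)*R.from_euler('y',tilt,degrees=True)
def delta(Rt,grasp,tipz=.047,cur=None):
    s=observe() if cur is None else cur
    R0=R.from_euler('xyz',s["tool_rot"]); tcp=np.array(grasp)-Rt.apply([0,0,tipz])
    d=R0.inv().apply(tcp-s["tool_pos"])*1000; rv=np.degrees((R0.inv()*Rt).as_rotvec())
    return np.round(d,1),np.round(rv,2)
E
python3 - <<'E'
from h import *
Rt=tool(35); g=np.array([.4015,-.339,.035])
print(delta(Rt,g-Rt.apply([0,0,.10])))
print(Rj.inv().apply(g-J), Rt.as_matrix().round(2))
E
```

```text
(array([-128.9,  450.5,  216.9]), array([ 23.18,  29.65, -73.48]))
[-0.02943113 -0.05633657  0.035     ] [[-0.05  1.   -0.03]
 [ 0.82  0.06  0.57]
 [ 0.57  0.   -0.82]]
```

Emit:
arm_command --series '[{"x": -129, "y": 450.5, "z": 217, "rx": 23.18, "ry": 29.65, "rz": -73.48}, {"x": -129, "y": 450.5, "z": 217, "rx": 23.18, "ry": 29.65, "rz": -73.48}, {"x": -129, "y": 450.5, "z": 217, "rx": 23.18, "ry": 29.65, "rz": -73.48}, {"x": -129, "y": 450.5, "z": 217, "rx": 23.18, "ry": 29.65, "rz": -73.48}, {"x": -129, "y": 450.5, "z": 217, "rx": 23.18, "ry": 29.65, "rz": -73.48}, {"x": -129, "y": 450.5, "z": 217, "rx": 23.18, "ry": 29.65, "rz": -73.48}, {"x": -129, "y": 450.5, "z": 217, "rx": 23.18, "ry": 29.65, "rz": -73.48}, {"x": -129, "y": 450.5, "z": 217, "rx": 23.18, "ry": 29.65, "rz": -73.48}, {"x": -129, "y": 450.5, "z": 217, "rx": 23.18, "ry": 29.65, "rz": -73.48}, {"x": -129, "y": 450.5, "z": 217, "rx": 23.18, "ry": 29.65, "rz": -73.48}, {"x": -129, "y": 450.5, "z": 217, "rx": 23.18, "ry": 29.65, "rz": -73.48}, {"x": -129, "y": 450.5, "z": 217, "rx": 23.18, "ry": 29.65, "rz": -73.48}, {"x": -129, "y": 450.5, "z": 217, "rx": 23.18, "ry": 29.65, "rz": -73.48}, {"x": -129, "y": 450.5, "z": 217, "rx": 23.18, "ry": 29.65, "rz": -73.48}]'

```text
time: 6.1
tool_pos: [0.4062, -0.4234, 0.1531]
tool_rot: [-3.14, -0.614, 1.629]
contact_force: [0.9, 0.8, 0.2]
opening: 0.0917
grip_force: 0.0
```

```bash
python3 - <<'E'
from h import *
s=observe();print(s["time"],s["qpos"].round(2),finger_overhang if "finger_overhang" in globals() else None)
g=np.array([.4015,-.339,.035]);print(delta(tool(35),g))
E
```

```text
6.1 [-1.05  0.84  1.17  0.26  1.69 -1.15] 0.0655
(array([ 1.2,  0.4, 98.2]), array([-0.04, -0.18, -0.11]))
```

Emit:
arm_command --series '[{"x": 1, "y": 0, "z": 40, "rx": 0, "ry": 0, "rz": 0}, {"x": 1, "y": 0, "z": 70, "rx": 0, "ry": 0, "rz": 0}, {"x": 1, "y": 0, "z": 85, "rx": 0, "ry": 0, "rz": 0}, {"x": 1, "y": 0, "z": 94, "rx": 0, "ry": 0, "rz": 0}, {"x": 1, "y": 0, "z": 94, "rx": 0, "ry": 0, "rz": 0}, {"x": 1, "y": 0, "z": 94, "rx": 0, "ry": 0, "rz": 0}]'

```text
time: 6.7
tool_pos: [0.404, -0.3687, 0.0803]
tool_rot: [3.14, -0.608, 1.633]
contact_force: [-0.4, 0.2, -0.4]
opening: 0.0918
grip_force: 0.0
```

Emit:
arm_command --hand 30 --squeeze 30 --series '[{"x": 0, "y": 0, "z": 0, "rx": 0, "ry": 0, "rz": 0}, {"x": 0, "y": 0, "z": 0, "rx": 0, "ry": 0, "rz": 0}, {"x": 0, "y": 0, "z": 0, "rx": 0, "ry": 0, "rz": 0}, {"x": 0, "y": 0, "z": 0, "rx": 0, "ry": 0, "rz": 0}, {"x": 0, "y": 0, "z": 0, "rx": 0, "ry": 0, "rz": 0}, {"x": 0, "y": 0, "z": 0, "rx": 0, "ry": 0, "rz": 0}, {"x": 0, "y": 0, "z": 0, "rx": 0, "ry": 0, "rz": 0}, {"x": 0, "y": 0, "z": 0, "rx": 0, "ry": 0, "rz": 0}]'

```text
time: 7.5
tool_pos: [0.4036, -0.3684, 0.0788]
tool_rot: [3.141, -0.611, 1.631]
contact_force: [2.9, -0.2, 0.4]
opening: 0.0505
grip_force: 29.4
```

```bash
python3 - <<'E'
from h import *
s=observe();print(s["contact_force"],s["torque"])
Ra=R.from_euler('xyz',s["tool_rot"]);g=s["tool_pos"]+Ra.apply([0,0,.047]);print("grasp",g,Rj.inv().apply(g-J))
g2=g.copy();g2[2]=.070;print(delta(Ra,g2)); print(delta(tool(-55),g2))
E
```

```text
[ 2.93777226 -0.17953014  0.37340118] [-0.29624351 -0.49330833 -0.25898662]
grasp [ 0.40201257 -0.34144881  0.04032722] [-0.02906632 -0.05881171  0.04032722]
(array([ 17. ,   0. , -24.3]), array([0., 0., 0.]))
(array([64. ,  0. , 22.7]), array([ 3.000e-02, -8.999e+01,  2.000e-02]))
```

Emit:
arm_command --series '[{"x": 10, "y": 0, "z": -14, "rx": 0, "ry": 0, "rz": 0}, {"x": 20, "y": 0, "z": -28, "rx": 0, "ry": 0, "rz": 0}, {"x": 26.1, "y": 0, "z": -27.6, "rx": 0, "ry": -7.5, "rz": 0}, {"x": 32.2, "y": 0, "z": -26.4, "rx": 0, "ry": -15, "rz": 0}, {"x": 38, "y": 0, "z": -24.4, "rx": 0, "ry": -22.5, "rz": 0}, {"x": 43.5, "y": 0, "z": -21.7, "rx": 0, "ry": -30, "rz": 0}, {"x": 48.6, "y": 0, "z": -18.3, "rx": 0, "ry": -37.5, "rz": 0}, {"x": 53.2, "y": 0, "z": -14.2, "rx": 0, "ry": -45, "rz": 0}, {"x": 57.3, "y": 0, "z": -9.6, "rx": 0, "ry": -52.5, "rz": 0}, {"x": 60.7, "y": 0, "z": -4.5, "rx": 0, "ry": -60, "rz": 0}, {"x": 63.4, "y": 0, "z": 1, "rx": 0, "ry": -67.5, "rz": 0}, {"x": 65.4, "y": 0, "z": 6.8, "rx": 0, "ry": -75, "rz": 0}, {"x": 66.6, "y": 0, "z": 12.9, "rx": 0, "ry": -82.5, "rz": 0}, {"x": 67, "y": 0, "z": 19, "rx": 0, "ry": -90, "rz": 0}, {"x": 67, "y": 0, "z": 19, "rx": 0, "ry": -90, "rz": 0}, {"x": 67, "y": 0, "z": 19, "rx": 0, "ry": -90, "rz": 0}]'

```text
time: 9.1
tool_pos: [0.4556, -0.2977, 0.1896]
tool_rot: [-3.059, 0.712, 1.618]
contact_force: [0.1, -0.4, -4.0]
opening: 0.0502
grip_force: 29.8
```

```bash
python3 - <<'E'
from h import *
s=observe();print(s["contact_force"],s["torque"],s["qpos"].round(2))
Ra=R.from_euler('xyz',s["tool_rot"]);g=s["tool_pos"]+Ra.apply([0,0,.047]);print("grasp",g,Rj.inv().apply(g-J)); print(Ra.as_matrix().round(3))
g2=g.copy();g2[2]=.0545;print(delta(tool(-55),g2)) 
c=read_camera("scene");u=proj(c,[.405,-.33,.05])[0].astype(int); x0,y0=u-[45,40]; print(x0,y0)
a=cv2.resize(c["pixels"][y0:y0+80,x0:x0+90],None,fx=4.4,fy=4.4)
c=read_camera("top");u=proj(c,[.405,-.33,.05])[0].astype(int); x0,y0=u-[45,40]; print(x0,y0)
b=cv2.resize(c["pixels"][y0:y0+80,x0:x0+90],None,fx=4.4,fy=4.4); cv2.imwrite("pics/up.png",np.hstack([a,b]))
E
```

```text
[ 0.07184195 -0.35974668 -4.02723924] [ 0.80707732 -0.17125283 -0.02607955] [-0.43  0.48  1.84 -0.99  0.82  0.26]
grasp [ 0.45319139 -0.32843241  0.15416753] [ 0.02280093 -0.04888762  0.15416753]
[[-0.036  0.998 -0.051]
 [ 0.756 -0.007 -0.654]
 [-0.653 -0.062 -0.755]]
(array([76.6,  2. , 76.8]), array([ -5.23, -14.23,   0.09]))
286 143
290 169
```

View pics/up.png

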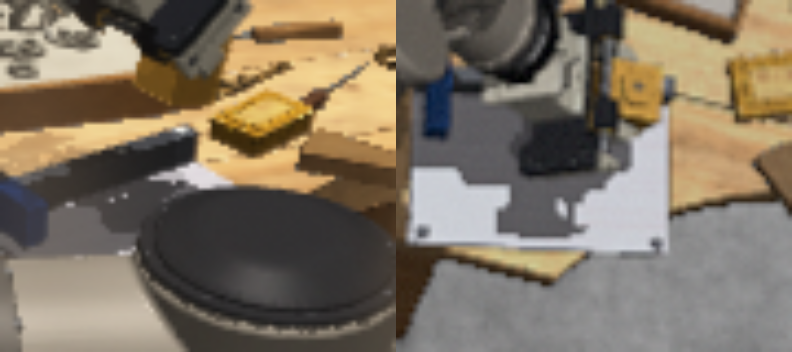

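The wrist stopped at j4's lower limit (-1 rad), so the post is held about 14° short of upright and high, in the air: in the pictures it is at about (180,85) and (635,95). I'll fit the kinematics so I can pick a final yaw that is reachable.

```bash
cat > kin.py <<'E'
from h import *
from scipy.optimize import least_squares
def fk(q,p):
    h,L2,L3,d6,a=p
    b=R.from_euler('z',q[0]); e=b.apply([L2*np.sin(q[1]),0,h+L2*np.cos(q[1])])
    f=b*R.from_euler('y',q[1]+q[2]); w=e+f.apply([a,0,L3])
    t=f*R.from_euler('z',q[3])*R.from_euler('y',q[4])*R.from_euler('z',q[5])
    return w+t.apply([0,0,d6]),t
D=[([-1.41199,.342718,1.525015,0,1.275406,-.145967],[.15752,-.50049,.29155],[-3.14006,0,.30478]),
([-1.05,.84,1.17,.26,1.69,-1.15],[.4062,-.4234,.1531],[-3.14,-.614,1.629])]
LO=np.array([-2.53,-.77,.04,-1,.28,-3.11]);HI=np.array([2.53,2.02,2.7,4.14,2.66,3.11])
E
python3 - <<'E'
from kin import *
s=observe(); D.append((s["qpos"],s["tool_pos"],s["tool_rot"]))
r=least_squares(lambda p:np.concatenate([(fk(q,p)[0]-x) for q,x,_ in D]),[.3,.4,.35,.15,0]);print(r.x,r.cost,r.fun.round(3))
for q,x,o in D:print((fk(q,r.x)[1].inv()*R.from_euler('xyz',o)).as_rotvec().round(3))
np.save("kin",r.x)
def ik(x,Rt,q0):
    f=lambda q:np.concatenate([(fk(q,r.x)[0]-x)*5,(fk(q,r.x)[1].inv()*Rt).as_rotvec()])
    o=least_squares(f,np.clip(q0,LO+.01,HI-.01),bounds=(LO+.03,HI-.03));return o.x,np.sqrt(2*o.cost)
R0=tool(-55)
for b in(0,20,40,60,90):
  for jx,jy in((-.03,-.05),(-.03,-.02),(-.045,-.07)):
    g=J+Rj.apply([jx,jy,.0545]); Rt=R.from_euler('z',b,degrees=True)*R0
    best=min((ik(g-Rt.apply([0,0,.047]),Rt,q) for q in(s["qpos"],[-.8,.8,1.2,.5,1.,0],[-.8,.8,1.2,1.5,.6,-1])),key=lambda t:t[1]); print(b,jx,jy,best[0].round(2),round(best[1],3))
E
```

```text
[0.17815374 0.46316281 0.37394764 0.20568844 0.00198906] 0.008176090986003175 [-0.077 -0.005  0.006 -0.074 -0.05   0.005 -0.024 -0.041 -0.011]
[ 0.    -0.     1.571]
[-1.000e-03  1.000e-03  1.569e+00]
[-0.     0.     1.571]Traceback (most recent call last):
  File "<stdin>", line 13, in <module>
  File "<stdin>", line 13, in <genexpr>
  File "<stdin>", line 8, in ik
    return func(*args, **kwargs)
    raise ValueError("Initial guess is outside of provided bounds")
ValueError: Initial guess is outside of provided bounds
```

```bash
sed -i "s/h,L2,L3,d6,a=p/h,L2,L3,d6,s=p/; s/apply(\[a,0,L3\])/apply([0,s,L3])/; s/R.from_euler('z',q\[5\])/R.from_euler('z',q[5]+np.pi\/2)/" kin.py
cat >> kin.py <<'E'
import os
def ik(x,Rt,q0,p):
    f=lambda q:np.concatenate([(fk(q,p)[0]-x)*5,(fk(q,p)[1].inv()*Rt).as_rotvec()])
    o=least_squares(f,np.clip(q0,LO+.05,HI-.05),bounds=(LO+.03,HI-.03));return o.x,np.sqrt(2*o.cost)
E
cat > t.py <<'E'
from kin import *
s=observe(); D.append((s["qpos"],s["tool_pos"],s["tool_rot"]))
r=least_squares(lambda p:np.concatenate([(fk(q,p)[0]-x) for q,x,_ in D]),[.3,.4,.35,.15,0]);print(r.x,r.cost,r.fun.round(3))
np.save("kin",r.x)
R0=tool(-55)
for b in(0,20,40,60,90):
  for jx,jy in((-.03,-.05),(-.03,-.02),(-.045,-.07)):
    g=J+Rj.apply([jx,jy,.0545]); Rt=R.from_euler('z',b,degrees=True)*R0
    best=min((ik(g-Rt.apply([0,0,.047]),Rt,q,r.x) for q in(s["qpos"],[-.8,.8,1.2,.5,1.,0],[-.8,.8,1.2,1.5,.6,-1])),key=lambda t:t[1]); print(b,jx,jy,best[0].round(2),round(best[1],3))
E
python3 t.py
```

```text
[0.18667144 0.4866904  0.36532101 0.24514422 0.07577491] 0.0001043815337522598 [-0.002  0.006  0.001 -0.004  0.001  0.003  0.011 -0.001 -0.004]
0 -0.03 -0.05 [-0.49  0.56  1.96 -0.97  0.73  0.31] 0.441
0 -0.03 -0.02 [-0.42  0.55  1.98 -0.97  0.78  0.39] 0.435
0 -0.045 -0.07 [-0.57  0.54  1.97 -0.97  0.68  0.25] 0.456
20 -0.03 -0.05 [-0.68  0.42  2.12 -0.97  0.31 -0.18] 0.507
20 -0.03 -0.02 [-0.63  0.39  2.17 -0.97  0.31 -0.14] 0.517
20 -0.045 -0.07 [-0.73  0.42  2.12 -0.97  0.31 -0.22] 0.509
40 -0.03 -0.05 [-1.01  0.37  2.23  1.37  0.31 -3.08] 0.529
40 -0.03 -0.02 [-0.98  0.34  2.28  1.39  0.31 -3.08] 0.551
40 -0.045 -0.07 [-1.05  0.38  2.22  1.34  0.31 -3.08] 0.517
60 -0.03 -0.05 [-1.    0.39  2.19  1.13  0.31 -3.08] 0.498
60 -0.03 -0.02 [-0.97  0.35  2.24  1.15  0.31 -3.08] 0.511
60 -0.045 -0.07 [-1.04  0.39  2.18  1.1   0.31 -3.08] 0.5
90 -0.03 -0.05 [-1.06  0.47  2.01  0.74  0.62 -3.08] 0.6
90 -0.03 -0.02 [-1.02  0.43  2.08  0.76  0.57 -3.08] 0.606
90 -0.045 -0.07 [-1.11  0.49  1.98  0.72  0.65 -3.08] 0.61
```

```bash
cat > t2.py <<'E'
from kin import *
s=observe();p=np.load("kin.npy")
for t in(-25,-30,-35,-40):
 for b in(-15,0,15):
  for jx,jy in((-.03,-.05),(-.04,-.08)):
    g=J+Rj.apply([jx,jy,.06]); Rt=R.from_euler('z',b,degrees=True)*tool(t)
    best=min((ik(g-Rt.apply([0,0,.047]),Rt,q,p) for q in(s["qpos"],[-.8,.8,1.2,-.5,1.,0])),key=lambda t:t[1]); print(t,b,jx,jy,best[0].round(2),round(best[1],3))
E
python3 t2.py
```

```text
-25 -15 -0.03 -0.05 [-0.62  0.52  1.95 -0.73  0.62  0.17] 0.0
-25 -15 -0.04 -0.08 [-0.68  0.53  1.93 -0.72  0.6   0.11] 0.0
-25 0 -0.03 -0.05 [-0.66  0.48  2.03 -0.8   0.46 -0.03] 0.0
-25 0 -0.04 -0.08 [-0.73  0.49  2.01 -0.77  0.44 -0.11] 0.0
-25 15 -0.03 -0.05 [-0.72  0.44  2.1  -0.79  0.31 -0.31] 0.004
-25 15 -0.04 -0.08 [-0.78  0.46  2.06 -0.71  0.31 -0.45] 0.015
-30 -15 -0.03 -0.05 [-0.58  0.53  1.97 -0.9   0.64  0.37] 0.0
-30 -15 -0.04 -0.08 [-0.64  0.54  1.96 -0.91  0.61  0.31] 0.0
-30 0 -0.03 -0.05 [-0.63  0.48  2.06 -0.97  0.47  0.17] 0.029
-30 0 -0.04 -0.08 [-0.69  0.49  2.04 -0.97  0.44  0.1 ] 0.027
-30 15 -0.03 -0.05 [-0.7   0.44  2.12 -0.97  0.31 -0.12] 0.055
-30 15 -0.04 -0.08 [-0.75  0.46  2.09 -0.97  0.31 -0.17] 0.056
-35 -15 -0.03 -0.05 [-0.54  0.55  1.97 -0.97  0.69  0.46] 0.041
-35 -15 -0.04 -0.08 [-0.61  0.55  1.95 -0.97  0.66  0.4 ] 0.049
-35 0 -0.03 -0.05 [-0.6   0.49  2.04 -0.97  0.51  0.19] 0.111
-35 0 -0.04 -0.08 [-0.67  0.49  2.03 -0.97  0.48  0.12] 0.111
-35 15 -0.03 -0.05 [-0.69  0.43  2.12 -0.97  0.31 -0.12] 0.141
-35 15 -0.04 -0.08 [-0.75  0.45  2.09 -0.97  0.31 -0.17] 0.136
-40 -15 -0.03 -0.05 [-0.51  0.57  1.94 -0.97  0.76  0.49] 0.111
-40 -15 -0.04 -0.08 [-0.58  0.57  1.93 -0.97  0.72  0.42] 0.122
-40 0 -0.03 -0.05 [-0.58  0.5   2.02 -0.97  0.56  0.21] 0.193
-40 0 -0.04 -0.08 [-0.65  0.5   2.01 -0.97  0.52  0.14] 0.195
-40 15 -0.03 -0.05 [-0.69  0.43  2.12 -0.97  0.31 -0.11] 0.229
-40 15 -0.04 -0.08 [-0.74  0.44  2.09 -0.97  0.31 -0.16] 0.222
```

```bash
cat > t3.py <<'E'
from kin import *
s=observe();p=np.load("kin.npy")
q=s["qpos"]
for n,t,g in(("above",35,[-.045,-.059,.10]),("lay",35,[-.045,-.059,.0415]),("re60",60,[-.045,-.0565,.037]),("re65",65,[-.045,-.0565,.037]),("lift",65,[-.045,-.0565,.08]),("final",-25,[-.045,-.0565,.055]),("final-30",-30,[-.045,-.0565,.055])):
    g=J+Rj.apply(g);Rt=tool(t); q,e=ik(g-Rt.apply([0,0,.047]),Rt,q,p); print(n,q.round(2),round(e,3),delta(Rt,g,cur=s))
E
python3 t3.py
```

```text
above [-1.03  0.76  1.39  0.27  1.55 -1.17] 0.0 (array([-17.9, -65.4,  89.2]), array([-3.85, 75.74, -3.8 ]))
lay [-1.03  0.83  1.43  0.27  1.44 -1.2 ] 0.0 (array([ 20.3, -61.9, 133.4]), array([-3.85, 75.74, -3.8 ]))
re60 [-1.08  1.08  1.18  0.39  1.87 -1.23] 0.0 (array([ 24.6, -60. , 155.4]), array([ -3.11, 100.72,  -4.81]))
re65 [-1.09  1.13  1.13  0.41  1.95 -1.22] 0.0 (array([ 25.5, -59.7, 159.4]), array([ -2.94, 105.71,  -5.01]))
lift [-1.09  1.07  1.13  0.42  2.   -1.2 ] 0.0 (array([ -2.6, -62.2, 126.9]), array([ -2.94, 105.71,  -5.01]))
final [-0.69  0.47  2.06 -0.84  0.43 -0.02] 0.0 (array([ 46.2, -66.1,  88. ]), array([-4.88, 15.78, -1.27]))
final-30 [-0.67  0.48  2.08 -0.97  0.45  0.14] 0.045 (array([ 50.2, -66.2,  87.1]), array([-4.92, 10.78, -1.05]))
```

Emit:
arm_command --series '[{"x": -4, "y": -15, "z": 18, "rx": -0.8, "ry": 15, "rz": -0.8}, {"x": -18, "y": -65, "z": 89, "rx": -3.85, "ry": 75.7, "rz": -3.8}, {"x": -18, "y": -65, "z": 89, "rx": -3.85, "ry": 75.7, "rz": -3.8}, {"x": -18, "y": -65, "z": 89, "rx": -3.85, "ry": 75.7, "rz": -3.8}, {"x": -18, "y": -65, "z": 89, "rx": -3.85, "ry": 75.7, "rz": -3.8}, {"x": -18, "y": -65, "z": 89, "rx": -3.85, "ry": 75.7, "rz": -3.8}, {"x": -18, "y": -65, "z": 89, "rx": -3.85, "ry": 75.7, "rz": -3.8}, {"x": -18, "y": -65, "z": 89, "rx": -3.85, "ry": 75.7, "rz": -3.8}, {"x": -18, "y": -65, "z": 89, "rx": -3.85, "ry": 75.7, "rz": -3.8}, {"x": -18, "y": -65, "z": 89, "rx": -3.85, "ry": 75.7, "rz": -3.8}, {"x": -18, "y": -65, "z": 89, "rx": -3.85, "ry": 75.7, "rz": -3.8}, {"x": -18, "y": -65, "z": 89, "rx": -3.85, "ry": 75.7, "rz": -3.8}]'

```text
time: 10.4
tool_pos: [0.3859, -0.3699, 0.136]
tool_rot: [-3.135, -0.611, 1.626]
contact_force: [0.5, 0.4, -2.7]
opening: 0.05
grip_force: 29.8
```

```bash
python3 - <<'E'
from h import *
print(delta(tool(35),J+Rj.apply([-.045,-.059,.0415])), observe()["contact_force"])
E
```

```text
(array([-31.9,   2.2,  46. ]), array([-0.2 , -0.  , -0.23])) [ 0.48080947  0.38474614 -2.68916724]
```

Emit:
arm_command --series '[{"x": -14, "y": 2, "z": 20, "rx": 0, "ry": 0, "rz": 0}, {"x": -24, "y": 2, "z": 35, "rx": 0, "ry": 0, "rz": 0}, {"x": -29, "y": 2, "z": 42, "rx": 0, "ry": 0, "rz": 0}, {"x": -32, "y": 2, "z": 46, "rx": 0, "ry": 0, "rz": 0}, {"x": -32, "y": 2, "z": 46, "rx": 0, "ry": 0, "rz": 0}, {"x": -32, "y": 2, "z": 46, "rx": 0, "ry": 0, "rz": 0}]'

```text
time: 11.0
tool_pos: [0.3885, -0.3694, 0.0811]
tool_rot: [-3.137, -0.612, 1.628]
contact_force: [-0.8, 1.6, -3.5]
opening: 0.0503
grip_force: 29.8
```

```bash
python3 - <<'E'
from h import *
print(delta(tool(35),J+Rj.apply([-.045,-.059,.0405])), observe()["contact_force"])
E
```

```text
(array([-1.3, -0.8,  1.7]), array([-0.17, -0.04, -0.11])) [-0.79859329  1.64909882 -3.51449602]
```

Emit:
arm_command --series '[{"x": -1, "y": 0, "z": 1.5, "rx": 0, "ry": 0, "rz": 0}, {"x": -1, "y": 0, "z": 1.5, "rx": 0, "ry": 0, "rz": 0}]'

```text
time: 11.2
tool_pos: [0.3885, -0.3695, 0.0792]
tool_rot: [-3.138, -0.612, 1.628]
contact_force: [0.5, -1.2, -0.7]
opening: 0.0501
grip_force: 29.8
```

Emit:
arm_command --hand 91 --series '[{"x": 0, "y": 0, "z": 0, "rx": 0, "ry": 0, "rz": 0}, {"x": 0, "y": 0, "z": 0, "rx": 0, "ry": 0, "rz": 0}, {"x": 0, "y": 0, "z": 0, "rx": 0, "ry": 0, "rz": 0}, {"x": 0, "y": 0, "z": 0, "rx": 0, "ry": 0, "rz": 0}, {"x": 0, "y": 0, "z": 0, "rx": 0, "ry": 0, "rz": 0}, {"x": 0, "y": 0, "z": 0, "rx": 0, "ry": 0, "rz": 0}]'

```text
time: 11.8
tool_pos: [0.3882, -0.3691, 0.0784]
tool_rot: [-3.136, -0.613, 1.628]
contact_force: [-0.5, 0.4, 0.2]
opening: 0.0901
grip_force: 0.0
```

```bash
python3 - <<'E'
from h import *
print(delta(tool(65),J+Rj.apply([-.045,-.0565,.0375])), observe()["contact_force"])
c=read_camera("top");print([(np.round(d["point"],4).tolist(),round(d["confidence"],2)) for d in mark_of(c,"post")])
E
```

```text
(array([-23.2,  -0.4,   9.5]), array([-0.15, 29.87, -0.19])) [-0.52136088  0.41133771  0.19311089]
[]
```

Next I tilt the open gripper to 65° about the grasp point and close on the post again.

Emit:
arm_command --series '[{"x": -6, "y": 0, "z": 1.5, "rx": 0, "ry": 7.5, "rz": 0}, {"x": -12, "y": 0, "z": 3.5, "rx": 0, "ry": 15, "rz": 0}, {"x": -17.5, "y": 0, "z": 6, "rx": 0, "ry": 22.5, "rz": 0}, {"x": -23, "y": 0, "z": 8.5, "rx": 0, "ry": 29.9, "rz": 0}, {"x": -23, "y": 0, "z": 8.5, "rx": 0, "ry": 29.9, "rz": 0}, {"x": -23, "y": 0, "z": 8.5, "rx": 0, "ry": 29.9, "rz": 0}]'

```text
time: 12.5
tool_pos: [0.3888, -0.3829, 0.0574]
tool_rot: [-3.13, -1.133, 1.62]
contact_force: [0.1, 0.8, 1.2]
opening: 0.0908
grip_force: 0.0
```

Emit:
arm_command --hand 30 --squeeze 30 --series '[{"x": 0, "y": 0, "z": 0, "rx": 0, "ry": 0, "rz": 0}, {"x": 0, "y": 0, "z": 0, "rx": 0, "ry": 0, "rz": 0}, {"x": 0, "y": 0, "z": 0, "rx": 0, "ry": 0, "rz": 0}, {"x": 0, "y": 0, "z": 0, "rx": 0, "ry": 0, "rz": 0}, {"x": 0, "y": 0, "z": 0, "rx": 0, "ry": 0, "rz": 0}, {"x": 0, "y": 0, "z": 0, "rx": 0, "ry": 0, "rz": 0}, {"x": 0, "y": 0, "z": 0, "rx": 0, "ry": 0, "rz": 0}]'

```text
time: 13.2
tool_pos: [0.389, -0.383, 0.0585]
tool_rot: [-3.133, -1.135, 1.623]
contact_force: [-0.5, -0.5, 1.9]
opening: 0.0501
grip_force: 29.8
```

```bash
python3 - <<'E'
from h import *
s=observe();print(s["contact_force"])
Ra=R.from_euler('xyz',s["tool_rot"]);g=s["tool_pos"]+Ra.apply([0,0,.047]);print("grasp",g,Rj.inv().apply(g-J))
g[2]=.085;print(delta(Ra,g),delta(Ra*R.from_euler('y',-90,degrees=True),g))
E
```

```text
[-0.51592371 -0.52204911  1.92270088]
grasp [ 0.38639177 -0.34050796  0.03869827] [-0.04460259 -0.05693586  0.03869827]
(array([ 42. ,  -0.2, -19.5]), array([0., 0., 0.])) (array([89. , -0.2, 27.5]), array([  0., -90.,  -0.]))
```

Emit:
arm_command --series '[{"x": 21, "y": 0, "z": -10, "rx": 0, "ry": 0, "rz": 0}, {"x": 42, "y": 0, "z": -19.5, "rx": 0, "ry": 0, "rz": 0}, {"x": 48.1, "y": 0, "z": -19.1, "rx": 0, "ry": -7.5, "rz": 0}, {"x": 54.2, "y": 0, "z": -17.9, "rx": 0, "ry": -15, "rz": 0}, {"x": 60, "y": 0, "z": -15.9, "rx": 0, "ry": -22.5, "rz": 0}, {"x": 65.5, "y": 0, "z": -13.2, "rx": 0, "ry": -30, "rz": 0}, {"x": 70.6, "y": 0, "z": -9.8, "rx": 0, "ry": -37.5, "rz": 0}, {"x": 75.2, "y": 0, "z": -5.7, "rx": 0, "ry": -45, "rz": 0}, {"x": 79.3, "y": 0, "z": -1.1, "rx": 0, "ry": -52.5, "rz": 0}, {"x": 82.7, "y": 0, "z": 4, "rx": 0, "ry": -60, "rz": 0}, {"x": 85.4, "y": 0, "z": 9.5, "rx": 0, "ry": -67.5, "rz": 0}, {"x": 87.4, "y": 0, "z": 15.3, "rx": 0, "ry": -75, "rz": 0}, {"x": 88.6, "y": 0, "z": 21.4, "rx": 0, "ry": -82.5, "rz": 0}, {"x": 89, "y": 0, "z": 27.5, "rx": 0, "ry": -90, "rz": 0}, {"x": 89, "y": 0, "z": 27.5, "rx": 0, "ry": -90, "rz": 0}, {"x": 89, "y": 0, "z": 27.5, "rx": 0, "ry": -90, "rz": 0}, {"x": 89, "y": 0, "z": 27.5, "rx": 0, "ry": -90, "rz": 0}]'

```text
time: 14.9
tool_pos: [0.3854, -0.3204, 0.127]
tool_rot: [-3.136, 0.434, 1.633]
contact_force: [0.3, -0.8, -3.5]
opening: 0.0498
grip_force: 29.9
```

```bash
python3 - <<'E'
from h import *
s=observe();print(s["contact_force"],s["qpos"].round(2),s["grip_force"])
Ra=R.from_euler('xyz',s["tool_rot"]);g=s["tool_pos"]+Ra.apply([0,0,.047]);print("grasp",g,Rj.inv().apply(g-J));print(Ra.as_matrix().round(3))
g[2]=.0545;print(delta(tool(-25),g))
for n in("scene","top"):
    c=read_camera(n);print([(np.round(d["point"],4).tolist(),round(d["confidence"],2)) for d in mark_of(c,"post")])
E
```

```text
[ 0.29402216 -0.79426651 -3.51247459] [-0.69  0.45  1.99 -0.71  0.5  -0.15] 29.89953339099884
grasp [ 0.38635788 -0.3401446   0.0843855 ] [-0.04461463 -0.05657113  0.0843855 ]
[[-0.057  0.998  0.021]
 [ 0.906  0.06  -0.42 ]
 [-0.42  -0.005 -0.907]]
(array([12.7, -0.1, 27.1]), array([-0.27, -0.14,  0.13]))
[([0.4929, 0.4739, 0.004], 0.56), ([0.3861, -0.3427, 0.0427], 0.42)]
[([0.3884, -0.3414, 0.0467], 0.43)]
```

Emit:
arm_command --series '[{"x": 6, "y": 0, "z": 13, "rx": 0, "ry": 0, "rz": 0}, {"x": 10, "y": 0, "z": 22, "rx": 0, "ry": 0, "rz": 0}, {"x": 12, "y": 0, "z": 25.5, "rx": 0, "ry": 0, "rz": 0}, {"x": 12.7, "y": 0, "z": 27.2, "rx": 0, "ry": 0, "rz": 0}, {"x": 12.7, "y": 0, "z": 27.2, "rx": 0, "ry": 0, "rz": 0}]'

```text
time: 15.6
tool_pos: [0.3854, -0.3209, 0.0974]
tool_rot: [-3.137, 0.436, 1.632]
contact_force: [-0.5, 0.5, -3.2]
opening: 0.0499
grip_force: 29.9
```

Emit:
arm_command --series '[{"x": 0.4, "y": 0, "z": 0.9, "rx": 0, "ry": 0, "rz": 0}, {"x": 0.4, "y": 0, "z": 0.9, "rx": 0, "ry": 0, "rz": 0}]'

```text
time: 15.8
tool_pos: [0.3855, -0.3207, 0.0967]
tool_rot: [-3.138, 0.436, 1.632]
contact_force: [-0.3, 0.4, -4.5]
opening: 0.0503
grip_force: 29.9
```

Emit:
arm_command --series '[{"x": 0.4, "y": 0, "z": 0.9, "rx": 0, "ry": 0, "rz": 0}, {"x": 0.4, "y": 0, "z": 0.9, "rx": 0, "ry": 0, "rz": 0}]'

```text
time: 16.0
tool_pos: [0.3854, -0.3206, 0.0954]
tool_rot: [-3.137, 0.436, 1.633]
contact_force: [-0.2, -0.2, -3.3]
opening: 0.0503
grip_force: 29.9
```

Emit:
arm_command --series '[{"x": 0.4, "y": 0, "z": 0.9, "rx": 0, "ry": 0, "rz": 0}, {"x": 0.4, "y": 0, "z": 0.9, "rx": 0, "ry": 0, "rz": 0}]'

```text
time: 16.2
tool_pos: [0.3853, -0.3206, 0.0943]
tool_rot: [-3.137, 0.436, 1.633]
contact_force: [0.3, -0.1, -3.1]
opening: 0.05
grip_force: 29.9
```

Emit:
arm_command --squeeze 15 --series '[{"x": 0.4, "y": 0, "z": 0.9, "rx": 0, "ry": 0, "rz": 0}, {"x": 0.4, "y": 0, "z": 0.9, "rx": 0, "ry": 0, "rz": 0}]'

```text
time: 16.4
tool_pos: [0.3854, -0.3206, 0.0939]
tool_rot: [-3.137, 0.436, 1.633]
contact_force: [-2.3, 4.1, 3.3]
opening: 0.0499
grip_force: 15.0
```

Emit:
arm_command --series '[{"x": 0.4, "y": 0, "z": 0.9, "rx": 0, "ry": 0, "rz": 0}, {"x": 0.4, "y": 0, "z": 0.9, "rx": 0, "ry": 0, "rz": 0}]'

```text
time: 16.6
tool_pos: [0.3854, -0.3207, 0.0936]
tool_rot: [-3.138, 0.438, 1.632]
contact_force: [-3.0, 7.0, 11.8]
opening: 0.0499
grip_force: 15.0
```

Contact with the plate is made, so I release and back off.

Emit:
arm_command --hand 90 --series '[{"x": -0.4, "y": 0, "z": -0.9, "rx": 0, "ry": 0, "rz": 0}, {"x": -0.4, "y": 0, "z": -0.9, "rx": 0, "ry": 0, "rz": 0}, {"x": -0.4, "y": 0, "z": -0.9, "rx": 0, "ry": 0, "rz": 0}, {"x": -0.4, "y": 0, "z": -0.9, "rx": 0, "ry": 0, "rz": 0}, {"x": -0.4, "y": 0, "z": -0.9, "rx": 0, "ry": 0, "rz": 0}, {"x": -0.4, "y": 0, "z": -0.9, "rx": 0, "ry": 0, "rz": 0}, {"x": -0.4, "y": 0, "z": -0.9, "rx": 0, "ry": 0, "rz": 0}]'

```text
time: 17.3
tool_pos: [0.3854, -0.3207, 0.0933]
tool_rot: [-3.137, 0.436, 1.633]
contact_force: [-1.1, -0.0, -0.3]
opening: 0.0901
grip_force: 0.0
```

Emit:
arm_command --series '[{"x": 0, "y": 0, "z": -25, "rx": 0, "ry": 0, "rz": 0}, {"x": 0, "y": 0, "z": -60, "rx": 0, "ry": 0, "rz": 0}, {"x": 0, "y": 0, "z": -100, "rx": 0, "ry": 8, "rz": 0}, {"x": 0, "y": 0, "z": -140, "rx": 0, "ry": 16, "rz": 0}, {"x": 0, "y": 0, "z": -180, "rx": 0, "ry": 25, "rz": 0}, {"x": 0, "y": 0, "z": -180, "rx": 0, "ry": 25, "rz": 0}, {"x": 0, "y": 0, "z": -180, "rx": 0, "ry": 25, "rz": 0}]'

```text
time: 18.0
tool_pos: [0.382, -0.246, 0.2581]
tool_rot: [-3.14, 0.002, 1.629]
contact_force: [0.3, -0.5, -0.2]
opening: 0.0896
grip_force: 0.0
```

```bash
python3 - <<'E'
from h import *
s=observe();print(s["time"],s["tool_pos"],s["tool_rot"],s["contact_force"],s["opening"])
ims=[]
for n in("scene","top"):
    c=read_camera(n);print([(q,np.round(d["point"],4).tolist(),round(d["confidence"],2)) for q in("post","jig") for d in mark_of(c,q)])
    u=proj(c,[.42,-.3,.05])[0].astype(int); x0,y0=u-[50,40]; print(x0,y0); np.savez(n+"b",**{k:np.array(v) for k,v in c.items()})
    ims.append(cv2.resize(c["pixels"][y0:y0+80,x0:x0+80],None,fx=5,fy=5,interpolation=cv2.INTER_CUBIC))
cv2.imwrite("pics/stand.png",np.hstack(ims))
E
```

```text
18.0 [ 0.38197029 -0.2460265   0.25807853] [-3.14033698e+00  1.63274248e-03  1.62919601e+00] [ 0.32572781 -0.51453771 -0.21228965] 0.089629006857457
[('post', [0.3896, -0.3424, 0.0092], 0.66)]
272 143
[('post', [0.3889, -0.3408, 0.0107], 0.75), ('jig', [0.4264, -0.2807, 0.0012], 0.55)]
278 164
```

View pics/stand.png

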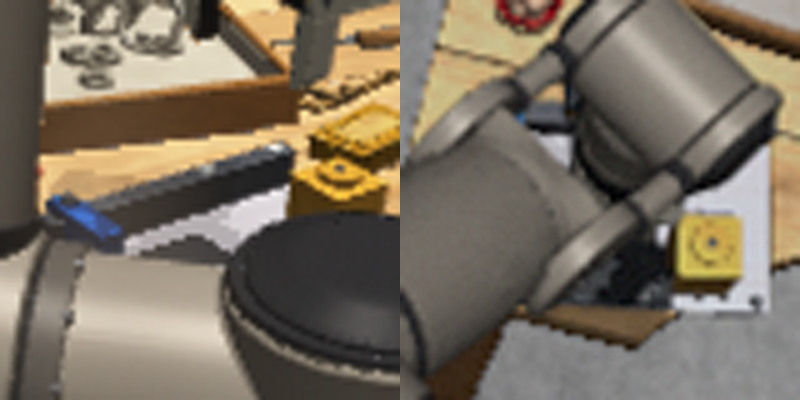

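The post is standing at about (0.388, -0.342), clear of the fence: scene at (335,180), top at (708,245). Next I push it to the fence with the closed fingers.

```bash
cat > t4.py <<'E'
from kin import *
s=observe();p=np.load("kin.npy");q=s["qpos"]
T1=tool(10,0)
for n,Rt,g in(("hi",T1,[-.108,-.058,.15]),("lo",T1,[-.108,-.058,.022]),("end",T1,[0,-.058,.022])):
    g=J+Rj.apply(g);q,e=ik(g-Rt.apply([0,0,.0655]),Rt,q,p);print(n,q.round(2),round(e,3),delta(Rt,g,.0655,s),np.round(Rt.as_matrix()[2],2))
E
python3 t4.py
```

```text
hi [-1.09  0.27  1.88  0.2   0.93  0.31] 0.0 (array([-97.5, -75.1,  41.3]), array([-8.19,  8.07, 89.75])) [ 0.17  0.   -0.98]
lo [-1.09  0.46  2.04  0.29  0.58  0.18] 0.0 (array([-97.7, -74.3, 169.3]), array([-8.19,  8.07, 89.75])) [ 0.17  0.   -0.98]
end [-0.89  0.56  1.85  0.24  0.65  0.44] 0.0 (array([-97.7,  33.7, 168.6]), array([-8.19,  8.07, 89.75])) [ 0.17  0.   -0.98]
```

Emit:
arm_command --hand 0 --squeeze 30 --series '[{"x": -97.5, "y": -75, "z": 41, "rx": -8.2, "ry": 8.07, "rz": 89.75}, {"x": -97.5, "y": -75, "z": 41, "rx": -8.2, "ry": 8.07, "rz": 89.75}, {"x": -97.5, "y": -75, "z": 41, "rx": -8.2, "ry": 8.07, "rz": 89.75}, {"x": -97.5, "y": -75, "z": 41, "rx": -8.2, "ry": 8.07, "rz": 89.75}, {"x": -97.5, "y": -75, "z": 41, "rx": -8.2, "ry": 8.07, "rz": 89.75}, {"x": -97.5, "y": -75, "z": 41, "rx": -8.2, "ry": 8.07, "rz": 89.75}, {"x": -97.5, "y": -75, "z": 41, "rx": -8.2, "ry": 8.07, "rz": 89.75}, {"x": -97.5, "y": -75, "z": 41, "rx": -8.2, "ry": 8.07, "rz": 89.75}, {"x": -97.5, "y": -75, "z": 41, "rx": -8.2, "ry": 8.07, "rz": 89.75}, {"x": -97.5, "y": -75, "z": 41, "rx": -8.2, "ry": 8.07, "rz": 89.75}, {"x": -97.5, "y": -75, "z": 41, "rx": -8.2, "ry": 8.07, "rz": 89.75}, {"x": -97.5, "y": -75, "z": 41, "rx": -8.2, "ry": 8.07, "rz": 89.75}, {"x": -97.5, "y": -75, "z": 41, "rx": -8.2, "ry": 8.07, "rz": 89.75}]'

```text
time: 19.6
tool_pos: [0.3123, -0.3463, 0.2154]
tool_rot: [3.141, -0.176, 0.062]
contact_force: [-0.1, -0.9, -0.2]
opening: 0.0006
grip_force: 0.0
```

```bash
python3 - <<'E'
from h import *
T1=tool(10,0)
print(observe()["qpos"].round(2));print(delta(T1,J+Rj.apply([-.108,-.058,.022]),.0655),delta(T1,J+Rj.apply([-.03,-.058,.022]),.0655))
c=read_camera("top");print([(q,np.round(d["point"],4).tolist(),round(d["confidence"],2)) for q in("post",) for d in mark_of(c,q)])
E
```

```text
[-1.09  0.28  1.87  0.2   0.93  0.3 ]
(array([-23. ,  -0.4, 126.9]), array([ 0.02, -0.08,  0.12])) (array([ 53.8,  -0.2, 140.5]), array([ 0.02, -0.08,  0.12]))
[]
```

Emit:
arm_command --series '[{"x": -8, "y": 0, "z": 45, "rx": 0, "ry": 0, "rz": 0}, {"x": -16, "y": 0, "z": 90, "rx": 0, "ry": 0, "rz": 0}, {"x": -23, "y": 0, "z": 127, "rx": 0, "ry": 0, "rz": 0}, {"x": -23, "y": 0, "z": 127, "rx": 0, "ry": 0, "rz": 0}, {"x": -13, "y": 0, "z": 129, "rx": 0, "ry": 0, "rz": 0}, {"x": -3, "y": 0, "z": 130.5, "rx": 0, "ry": 0, "rz": 0}, {"x": 2, "y": 0, "z": 131.5, "rx": 0, "ry": 0, "rz": 0}, {"x": 7, "y": 0, "z": 132.3, "rx": 0, "ry": 0, "rz": 0}, {"x": 12, "y": 0, "z": 133.2, "rx": 0, "ry": 0, "rz": 0}, {"x": 17, "y": 0, "z": 134, "rx": 0, "ry": 0, "rz": 0}, {"x": 22, "y": 0, "z": 135, "rx": 0, "ry": 0, "rz": 0}, {"x": 27, "y": 0, "z": 135.8, "rx": 0, "ry": 0, "rz": 0}, {"x": 32, "y": 0, "z": 136.7, "rx": 0, "ry": 0, "rz": 0}, {"x": 37, "y": 0, "z": 137.6, "rx": 0, "ry": 0, "rz": 0}, {"x": 42, "y": 0, "z": 138.5, "rx": 0, "ry": 0, "rz": 0}]'

```text
time: 21.2
tool_pos: [0.3782, -0.3427, 0.0868]
tool_rot: [3.141, -0.176, 0.06]
contact_force: [-4.4, -1.0, 3.0]
opening: 0.0003
grip_force: 2.2
```

```bash
python3 - <<'E'
from h import *
s=observe();t=s["tool_pos"]+R.from_euler('xyz',s["tool_rot"]).apply([0,0,.0655]);print("tip jig",Rj.inv().apply(t-J),s["contact_force"])
for n in("scene","top"):
    c=read_camera(n);d=mark_of(c,"post");print([(np.round(Rj.inv().apply(np.array(x["point"])-J),4).tolist(),round(x["confidence"],2)) for x in d])
E
```

```text
tip jig [-0.04137707 -0.05868685  0.0222861 ] [-4.37294563 -0.97868913  2.98753402]
[([-0.0056, -0.0574, 0.0104], 0.44)]
[]
```

Emit:
arm_command --series '[{"x": 5, "y": 0, "z": 0.9, "rx": 0, "ry": 0, "rz": 0}, {"x": 10, "y": 0, "z": 1.7, "rx": 0, "ry": 0, "rz": 0}, {"x": 15, "y": 0, "z": 2.6, "rx": 0, "ry": 0, "rz": 0}, {"x": 20, "y": 0, "z": 3.5, "rx": 0, "ry": 0, "rz": 0}, {"x": 25, "y": 0, "z": 4.4, "rx": 0, "ry": 0, "rz": 0}, {"x": 30, "y": 0, "z": 5.3, "rx": 0, "ry": 0, "rz": 0}, {"x": 33, "y": 0, "z": 5.8, "rx": 0, "ry": 0, "rz": 0}, {"x": 35, "y": 0, "z": 6.2, "rx": 0, "ry": 0, "rz": 0}]'

```text
time: 22.2
tool_pos: [0.4137, -0.3406, 0.0868]
tool_rot: [3.141, -0.177, 0.06]
contact_force: [-1.2, -0.3, -1.2]
opening: 0.0006
grip_force: 0.9
```

Emit:
arm_command --series '[{"x": 1, "y": 0, "z": 0.2, "rx": 0, "ry": 0, "rz": 0}, {"x": 2, "y": 0, "z": 0.4, "rx": 0, "ry": 0, "rz": 0}]'

```text
time: 22.4
tool_pos: [0.4154, -0.3405, 0.0868]
tool_rot: [3.141, -0.177, 0.06]
contact_force: [-2.1, -0.4, -1.2]
opening: 0.0004
grip_force: 0.9
```

Emit:
arm_command --series '[{"x": 1, "y": 0, "z": 0.2, "rx": 0, "ry": 0, "rz": 0}, {"x": 2, "y": 0, "z": 0.4, "rx": 0, "ry": 0, "rz": 0}]'

```text
time: 22.6
tool_pos: [0.4174, -0.3405, 0.0868]
tool_rot: [3.141, -0.177, 0.059]
contact_force: [-1.8, 0.3, -0.7]
opening: 0.0001
grip_force: 0.9
```

Emit:
arm_command --series '[{"x": 1, "y": 0, "z": 0.2, "rx": 0, "ry": 0, "rz": 0}, {"x": 2, "y": 0, "z": 0.4, "rx": 0, "ry": 0, "rz": 0}]'

```text
time: 22.8
tool_pos: [0.4188, -0.3402, 0.0867]
tool_rot: [3.141, -0.175, 0.06]
contact_force: [-10.2, -1.5, 2.8]
opening: 0.0008
grip_force: 5.4
```

Emit:
arm_command --series '[{"x": 1, "y": 0, "z": 0.2, "rx": 0, "ry": 0, "rz": 0}, {"x": 1, "y": 0, "z": 0.2, "rx": 0, "ry": 0, "rz": 0}]'

```text
time: 23.0
tool_pos: [0.4189, -0.3402, 0.0867]
tool_rot: [-3.141, -0.174, 0.06]
contact_force: [-11.2, -1.4, 4.2]
opening: 0.0003
grip_force: 6.3
```

The post is against the fence at 11 N. I retreat and plan the push along y.

Emit:
arm_command --series '[{"x": -15, "y": 0, "z": -3, "rx": 0, "ry": 0, "rz": 0}, {"x": -30, "y": 0, "z": -8, "rx": 0, "ry": 0, "rz": 0}, {"x": -30, "y": 0, "z": -55, "rx": 0, "ry": 0, "rz": 0}, {"x": -30, "y": 0, "z": -100, "rx": 0, "ry": 0, "rz": 0}, {"x": -30, "y": 0, "z": -100, "rx": 0, "ry": 0, "rz": 0}]'

```text
time: 23.5
tool_pos: [0.3748, -0.3456, 0.1856]
tool_rot: [3.131, -0.183, 0.06]
contact_force: [-0.2, -0.9, 0.4]
opening: 0.0002
grip_force: 0.0
```

```bash
cat > t5.py <<'E'
from kin import *
s=observe();p=np.load("kin.npy");q=s["qpos"]
T2=tool(0,0)*R.from_euler('x',6,degrees=True)
print(T2.as_matrix()[:,2].round(3))
for n,Rt,g in(("hi",T2,[.031,-.130,.12]),("lo",T2,[.031,-.130,.025]),("end",T2,[.033,.018,.025])):
    g=J+Rj.apply(g);q,e=ik(g-Rt.apply([0,0,.0655]),Rt,q,p);print(n,q.round(2),round(e,3),delta(Rt,g,.0655,s))
for n in("scene","top"):
    c=read_camera(n)
    for k in("post","stop_face","jig"):
        d=mark_of(c,k);print(k,[(np.round(Rj.inv().apply(np.array(x["point"])-J),4).tolist(),round(x["confidence"],2)) for x in d])
E
python3 t5.py
```

```text
[-0.006  0.104 -0.995]
hi [-0.87  0.67  1.3   0.07  1.26  0.61] 0.0 (array([85.8, 75.4, 17.2]), array([  6.61, -10.48,   0.51]))
lo [-0.87  0.76  1.4   0.07  1.06  0.6 ] 0.0 (array([ 68.6,  74.4, 110.6]), array([  6.61, -10.48,   0.51]))
end [-0.71  0.61  1.73  0.1   0.88  0.74] 0.0 (array([ 70.6, -73.6, 109.4]), array([  6.61, -10.48,   0.51]))
post []
stop_face []
jig [([0.001, -0.0046, 0.0008], 0.69)]
post [([0.0359, -0.0574, 0.0122], 0.56)]
stop_face [([0.038, 0.0857, 0.0285], 0.69)]
jig [([0.0028, 0.0024, -0.0001], 0.61), ([0.0331, 0.0857, 0.0268], 0.32)]
```

Emit:
arm_command --series '[{"x": 40, "y": 37, "z": 9, "rx": 3, "ry": -5, "rz": 0.2}, {"x": 86, "y": 75, "z": 17, "rx": 6.6, "ry": -10.5, "rz": 0.5}, {"x": 86, "y": 75, "z": 17, "rx": 6.6, "ry": -10.5, "rz": 0.5}, {"x": 86, "y": 75, "z": 17, "rx": 6.6, "ry": -10.5, "rz": 0.5}, {"x": 77, "y": 75, "z": 65, "rx": 6.6, "ry": -10.5, "rz": 0.5}, {"x": 69, "y": 74.5, "z": 110, "rx": 6.6, "ry": -10.5, "rz": 0.5}, {"x": 69, "y": 74.5, "z": 110, "rx": 6.6, "ry": -10.5, "rz": 0.5}, {"x": 69, "y": 74.5, "z": 110, "rx": 6.6, "ry": -10.5, "rz": 0.5}]'

```text
time: 24.7
tool_pos: [0.4644, -0.4118, 0.0842]
tool_rot: [-3.026, 0.008, 0.061]
contact_force: [-0.6, 0.1, 0.7]
opening: 0.0006
grip_force: 0.0
```

```bash
python3 - <<'E'
from h import *
s=observe();t=s["tool_pos"]+R.from_euler('xyz',s["tool_rot"]).apply([0,0,.0655]);print("tip jig",Rj.inv().apply(t-J),s["contact_force"])
T2=tool(0,0)*R.from_euler('x',6,degrees=True)
print(delta(T2,J+Rj.apply([.031,-.13,.025]),.0655),delta(T2,J+Rj.apply([.033,0,.025]),.0655))
E
```

```text
tip jig [ 0.02842922 -0.12521126  0.01914486] [-0.56703992  0.09210475  0.7033144 ]
(array([ 2. ,  3.4, -6.4]), array([-0.64,  0.45,  0.02])) (array([   4.2, -125.8,    8.6]), array([-0.64,  0.45,  0.02]))
```

Emit:
arm_command --series '[{"x": 2, "y": 0, "z": -7, "rx": -0.6, "ry": 0.4, "rz": 0}, {"x": 2, "y": -10, "z": -6, "rx": -0.6, "ry": 0.4, "rz": 0}, {"x": 2, "y": -17, "z": -5.2, "rx": -0.6, "ry": 0.4, "rz": 0}, {"x": 2, "y": -22, "z": -4.7, "rx": -0.6, "ry": 0.4, "rz": 0}, {"x": 2.5, "y": -27, "z": -4.2, "rx": -0.6, "ry": 0.4, "rz": 0}, {"x": 2.5, "y": -32, "z": -3.7, "rx": -0.6, "ry": 0.4, "rz": 0}, {"x": 2.5, "y": -38, "z": -3, "rx": -0.6, "ry": 0.4, "rz": 0}, {"x": 2.5, "y": -44, "z": -2.4, "rx": -0.6, "ry": 0.4, "rz": 0}, {"x": 3, "y": -50, "z": -1.8, "rx": -0.6, "ry": 0.4, "rz": 0}, {"x": 3, "y": -56, "z": -1.2, "rx": -0.6, "ry": 0.4, "rz": 0}, {"x": 3, "y": -62, "z": -0.5, "rx": -0.6, "ry": 0.4, "rz": 0}, {"x": 3, "y": -66, "z": -0.1, "rx": -0.6, "ry": 0.4, "rz": 0}]'

```text
time: 25.9
tool_pos: [0.464, -0.3462, 0.0916]
tool_rot: [-3.038, -0.0, 0.061]
contact_force: [-0.7, -4.1, 1.9]
opening: 0.0005
grip_force: 2.1
```

```bash
python3 - <<'E'
from h import *
s=observe();t=s["tool_pos"]+R.from_euler('xyz',s["tool_rot"]).apply([0,0,.0655]);print("tip jig",Rj.inv().apply(t-J),s["contact_force"])
T2=tool(0,0)*R.from_euler('x',6,degrees=True)
print(delta(T2,J+Rj.apply([.033,.018,.027]),.0655))
for n in("scene","top"):
    c=read_camera(n);d=mark_of(c,"post");print([(np.round(Rj.inv().apply(np.array(x["point"])-J),4).tolist(),round(x["confidence"],2)) for x in d])
E
```

```text
tip jig [ 0.03256988 -0.0604624   0.02642752] [-0.74530929 -4.10738989  1.86747336]
(array([  0.5, -78. ,   7.6]), array([ 0.05, -0.02,  0.04]))
[([0.0338, -0.018, 0.009], 0.66)]
[]
```

Emit:
arm_command --series '[{"x": 0, "y": -6, "z": 0.6, "rx": 0, "ry": 0, "rz": 0}, {"x": 0, "y": -12, "z": 1.2, "rx": 0, "ry": 0, "rz": 0}, {"x": 0, "y": -18, "z": 1.8, "rx": 0, "ry": 0, "rz": 0}, {"x": 0, "y": -24, "z": 2.4, "rx": 0, "ry": 0, "rz": 0}, {"x": 0, "y": -30, "z": 3, "rx": 0, "ry": 0, "rz": 0}, {"x": 0, "y": -36, "z": 3.6, "rx": 0, "ry": 0, "rz": 0}, {"x": 0, "y": -42, "z": 4.2, "rx": 0, "ry": 0, "rz": 0}, {"x": 0, "y": -48, "z": 4.8, "rx": 0, "ry": 0, "rz": 0}, {"x": 0, "y": -54, "z": 5.4, "rx": 0, "ry": 0, "rz": 0}, {"x": 0, "y": -59, "z": 5.9, "rx": 0, "ry": 0, "rz": 0}, {"x": 0, "y": -63, "z": 6.3, "rx": 0, "ry": 0, "rz": 0}, {"x": 0, "y": -66, "z": 6.6, "rx": 0, "ry": 0, "rz": 0}]'

```text
time: 27.3
tool_pos: [0.46, -0.2801, 0.0918]
tool_rot: [-3.038, -0.0, 0.061]
contact_force: [1.4, -2.4, 0.4]
opening: 0.0001
grip_force: 1.0
```

```bash
python3 - <<'E'
from h import *
s=observe();t=s["tool_pos"]+R.from_euler('xyz',s["tool_rot"]).apply([0,0,.0655]);print("tip jig",Rj.inv().apply(t-J),s["contact_force"])
for n in("scene","top"):
    c=read_camera(n);d=mark_of(c,"post");print([(np.round(Rj.inv().apply(np.array(x["point"])-J),4).tolist(),round(x["confidence"],2)) for x in d])
E
```

```text
tip jig [0.03249862 0.0057803  0.02661441] [ 1.43660163 -2.43797339  0.39897676]
[([0.0346, 0.052, 0.0149], 0.72)]
[]
```

Emit:
arm_command --series '[{"x": 0, "y": -2, "z": 0.2, "rx": 0, "ry": 0, "rz": 0}, {"x": 0, "y": -4, "z": 0.4, "rx": 0, "ry": 0, "rz": 0}, {"x": 0, "y": -6, "z": 0.6, "rx": 0, "ry": 0, "rz": 0}]'

```text
time: 27.8
tool_pos: [0.4597, -0.2744, 0.0918]
tool_rot: [-3.038, -0.0, 0.06]
contact_force: [-0.1, -2.1, 0.3]
opening: 0.0002
grip_force: 1.1
```

Emit:
arm_command --series '[{"x": 0, "y": -1, "z": 0.1, "rx": 0, "ry": 0, "rz": 0}, {"x": 0, "y": -2, "z": 0.2, "rx": 0, "ry": 0, "rz": 0}]'

```text
time: 28.0
tool_pos: [0.4595, -0.2723, 0.0918]
tool_rot: [-3.038, -0.0, 0.061]
contact_force: [-0.3, -1.6, -0.8]
opening: 0.0005
grip_force: 1.1
```

Emit:
arm_command --series '[{"x": 0, "y": -1, "z": 0.1, "rx": 0, "ry": 0, "rz": 0}, {"x": 0, "y": -1.5, "z": 0.2, "rx": 0, "ry": 0, "rz": 0}]'

```text
time: 28.2
tool_pos: [0.4594, -0.2708, 0.0917]
tool_rot: [-3.038, -0.0, 0.061]
contact_force: [0.7, -1.6, 1.1]
opening: 0.0001
grip_force: 1.1
```

Tip y is now about 0.015. I continue in 1 mm steps.

Emit:
arm_command --series '[{"x": 0, "y": -0.7, "z": 0.1, "rx": 0, "ry": 0, "rz": 0}, {"x": 0, "y": -1.4, "z": 0.1, "rx": 0, "ry": 0, "rz": 0}]'

```text
time: 28.4
tool_pos: [0.4594, -0.2695, 0.0918]
tool_rot: [-3.038, -0.0, 0.061]
contact_force: [0.7, -2.2, -0.5]
opening: 0.0004
grip_force: 1.1
```

Emit:
arm_command --series '[{"x": 0, "y": -0.7, "z": 0.1, "rx": 0, "ry": 0, "rz": 0}, {"x": 0, "y": -1.2, "z": 0.1, "rx": 0, "ry": 0, "rz": 0}]'

```text
time: 28.6
tool_pos: [0.4593, -0.2682, 0.0918]
tool_rot: [-3.038, -0.0, 0.061]
contact_force: [0.8, -1.7, 0.4]
opening: 0.0001
grip_force: 1.1
```

Emit:
arm_command --series '[{"x": 0, "y": -0.5, "z": 0, "rx": 0, "ry": 0, "rz": 0}, {"x": 0, "y": -1, "z": 0.1, "rx": 0, "ry": 0, "rz": 0}]'

```text
time: 28.8
tool_pos: [0.4592, -0.2672, 0.0918]
tool_rot: [-3.038, -0.0, 0.061]
contact_force: [0.3, -2.0, -0.7]
opening: 0.0002
grip_force: 1.0
```

Emit:
arm_command --series '[{"x": 0, "y": -0.5, "z": 0, "rx": 0, "ry": 0, "rz": 0}, {"x": 0, "y": -1, "z": 0.1, "rx": 0, "ry": 0, "rz": 0}]'

```text
time: 29.0
tool_pos: [0.4591, -0.2662, 0.0918]
tool_rot: [-3.038, -0.0, 0.061]
contact_force: [0.4, -1.6, -0.3]
opening: 0.0006
grip_force: 1.0
```

Emit:
arm_command --series '[{"x": 0, "y": -0.5, "z": 0, "rx": 0, "ry": 0, "rz": 0}, {"x": 0, "y": -0.8, "z": 0.1, "rx": 0, "ry": 0, "rz": 0}]'

```text
time: 29.2
tool_pos: [0.4591, -0.2654, 0.0918]
tool_rot: [-3.038, -0.0, 0.061]
contact_force: [0.1, -1.3, -0.6]
opening: 0.0002
grip_force: 1.0
```

```bash
python3 - <<'E'
from h import *
s=observe();t=s["tool_pos"]+R.from_euler('xyz',s["tool_rot"]).apply([0,0,.0655]);print("tip jig",Rj.inv().apply(t-J),s["contact_force"])
for n in("scene","top"):
    c=read_camera(n)
    for k in("post","stop_face"):
        d=mark_of(c,k);print(k,[(np.round(Rj.inv().apply(np.array(x["point"])-J),4).tolist(),round(x["confidence"],2)) for x in d])
E
```

```text
tip jig [0.03248445 0.02047281 0.02665514] [ 0.09284463 -1.30762429 -0.57038781]
post [([0.0345, 0.0661, 0.0106], 0.64)]
stop_face [([0.0372, 0.0853, 0.0283], 0.57)]
post [([0.1112, 0.7494, -0.0039], 0.17)]
stop_face []
```

Emit:
arm_command --series '[{"x": 0, "y": -0.5, "z": 0, "rx": 0, "ry": 0, "rz": 0}, {"x": 0, "y": -0.8, "z": 0.1, "rx": 0, "ry": 0, "rz": 0}]'

```text
time: 29.7
tool_pos: [0.4591, -0.265, 0.0918]
tool_rot: [-3.038, -0.0, 0.061]
contact_force: [-0.5, -4.4, -0.8]
opening: 0.0004
grip_force: 2.2
```

Emit:
arm_command --series '[{"x": 0, "y": -0.5, "z": 0, "rx": 0, "ry": 0, "rz": 0}, {"x": 0, "y": -0.8, "z": 0.1, "rx": 0, "ry": 0, "rz": 0}]'

```text
time: 29.9
tool_pos: [0.459, -0.2648, 0.0919]
tool_rot: [-3.04, -0.0, 0.061]
contact_force: [-2.6, -7.6, -0.3]
opening: 0.0004
grip_force: 3.7
```

Emit:
arm_command --series '[{"x": 0, "y": -0.5, "z": 0, "rx": 0, "ry": 0, "rz": 0}, {"x": 0, "y": -0.8, "z": 0.1, "rx": 0, "ry": 0, "rz": 0}]'

```text
time: 30.1
tool_pos: [0.4589, -0.2647, 0.092]
tool_rot: [-3.041, -0.001, 0.061]
contact_force: [-2.9, -9.5, -0.0]
opening: 0.0004
grip_force: 5.0
```

Emit:
arm_command --series '[{"x": 0, "y": -0.8, "z": 0.1, "rx": 0, "ry": 0, "rz": 0}, {"x": 0, "y": -0.8, "z": 0.1, "rx": 0, "ry": 0, "rz": 0}, {"x": 0, "y": -0.8, "z": 0.1, "rx": 0, "ry": 0, "rz": 0}]'

```text
time: 30.4
tool_pos: [0.4589, -0.2646, 0.092]
tool_rot: [-3.042, -0.001, 0.061]
contact_force: [-4.2, -12.3, -1.1]
opening: 0.0002
grip_force: 5.9
```

Emit:
arm_command --series '[{"x": 0, "y": 5, "z": -0.5, "rx": 0, "ry": 0, "rz": 0}, {"x": 0, "y": 20, "z": -3, "rx": 0, "ry": 0, "rz": 0}, {"x": 0, "y": 50, "z": -20, "rx": 0, "ry": 0, "rz": 0}, {"x": 0, "y": 80, "z": -60, "rx": 0, "ry": 0, "rz": 0}, {"x": 0, "y": 110, "z": -100, "rx": 0, "ry": 0, "rz": 0}, {"x": 0, "y": 140, "z": -140, "rx": 0, "ry": 0, "rz": 0}, {"x": 0, "y": 160, "z": -180, "rx": 0, "ry": 0, "rz": 0}, {"x": 0, "y": 160, "z": -180, "rx": 0, "ry": 0, "rz": 0}, {"x": 0, "y": 160, "z": -180, "rx": 0, "ry": 0, "rz": 0}]'

```text
time: 31.3
tool_pos: [0.4694, -0.4405, 0.2545]
tool_rot: [-3.038, -0.001, 0.06]
contact_force: [0.4, -0.7, -0.6]
opening: 0.0006
grip_force: 0.0
```

```bash
python3 - <<'E'
from h import *
s=observe();print(s["time"],s["tool_pos"],s["contact_force"])
ims=[]
for n in("scene","top"):
    c=read_camera(n)
    for k in("post","stop_face"):
        d=mark_of(c,k);print(k,[(np.round(Rj.inv().apply(np.array(x["point"])-J),4).tolist(),round(x["confidence"],2)) for x in d])
    u=proj(c,[.45,-.23,.05])[0].astype(int); x0,y0=u-[28,28]
    ims.append(cv2.resize(c["pixels"][y0:y0+56,x0:x0+56],None,fx=7,fy=7,interpolation=cv2.INTER_CUBIC))
cv2.imwrite("pics/end.png",np.hstack(ims))
E
```

```text
31.3 [ 0.46937258 -0.44045709  0.25447126] [ 0.44648514 -0.70092195 -0.5917734 ]
post [([0.0336, 0.0636, 0.0119], 0.51)]
stop_face [([0.0398, 0.0862, 0.0242], 0.59)]
post []
stop_face []
```

View pics/end.png

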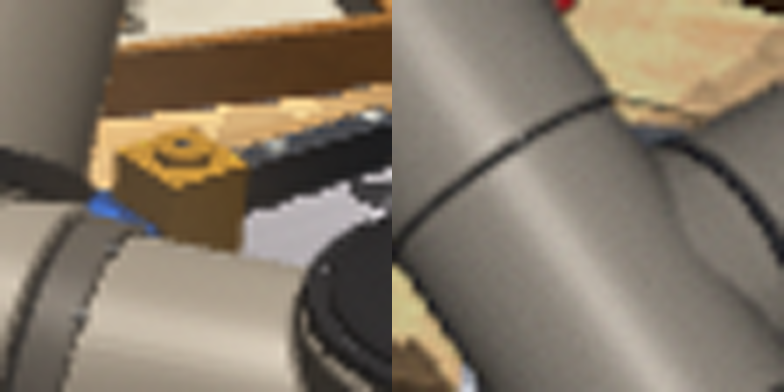

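The post stands upright in the corner, at scene crop (180,190) against the blue stop. To be sure it is flush I'll press it lightly onto the fence again, then onto the stop again.

```bash
cat > t6.py <<'E'
from kin import *
s=observe();p=np.load("kin.npy");q=s["qpos"]
T1=tool(10,0)
for n,g in(("via",[-.035,-.06,.16]),("hi",[-.035,.058,.12]),("lo",[-.035,.058,.024])):
    g=J+Rj.apply(g);q,e=ik(g-T1.apply([0,0,.0655]),T1,q,p);print(n,q.round(2),round(e,3),delta(T1,g,.0655,s))
E
python3 t6.py
```

```text
via [-0.95  0.34  1.74  0.18  0.97  0.47] 0.0 (array([-78.8, -96.7,  39.1]), array([-6.05, 10.05, -0.45]))
hi [-0.79  0.24  2.02  0.19  0.77  0.6 ] 0.0 (array([ -78.6, -209.8,   91.4]), array([-6.05, 10.05, -0.45]))
lo [-0.79  0.41  2.14  0.28  0.49  0.49] 0.0 (array([ -78.5, -199.7,  186.8]), array([-6.05, 10.05, -0.45]))
```

Emit:
arm_command --series '[{"x": -40, "y": -48, "z": 20, "rx": -3, "ry": 5, "rz": -0.2}, {"x": -79, "y": -97, "z": 39, "rx": -6, "ry": 10, "rz": -0.5}, {"x": -79, "y": -97, "z": 39, "rx": -6, "ry": 10, "rz": -0.5}, {"x": -79, "y": -130, "z": 55, "rx": -6, "ry": 10, "rz": -0.5}, {"x": -79, "y": -170, "z": 75, "rx": -6, "ry": 10, "rz": -0.5}, {"x": -79, "y": -210, "z": 91, "rx": -6, "ry": 10, "rz": -0.5}, {"x": -79, "y": -207, "z": 125, "rx": -6, "ry": 10, "rz": -0.5}, {"x": -79, "y": -203, "z": 160, "rx": -6, "ry": 10, "rz": -0.5}, {"x": -79, "y": -200, "z": 186, "rx": -6, "ry": 10, "rz": -0.5}, {"x": -79, "y": -200, "z": 186, "rx": -6, "ry": 10, "rz": -0.5}, {"x": -79, "y": -200, "z": 186, "rx": -6, "ry": 10, "rz": -0.5}]'

```text
time: 32.7
tool_pos: [0.3776, -0.2265, 0.09]
tool_rot: [3.142, -0.174, 0.06]
contact_force: [-1.0, 0.5, 0.3]
opening: 0.0003
grip_force: 0.0
```

```bash
python3 - <<'E'
from h import *
s=observe();t=s["tool_pos"]+R.from_euler('xyz',s["tool_rot"]).apply([0,0,.0655]);print(s["time"],"tip jig",Rj.inv().apply(t-J),s["contact_force"],delta(tool(10,0),J+Rj.apply([-.004,.058,.024]),.0655))
E
```

```text
32.7 tip jig [-0.03516055  0.05743893  0.02553368] [-0.99087744  0.52723286  0.31356903] (array([30.4, -0.6,  6.9]), array([-0.  ,  0.02,  0.02]))
```

Emit:
arm_command --series '[{"x": 10, "y": 0, "z": 2, "rx": 0, "ry": 0, "rz": 0}, {"x": 20, "y": 0, "z": 4, "rx": 0, "ry": 0, "rz": 0}, {"x": 26, "y": 0, "z": 5.5, "rx": 0, "ry": 0, "rz": 0}, {"x": 30, "y": 0, "z": 6, "rx": 0, "ry": 0, "rz": 0}, {"x": 31, "y": 0, "z": 6.2, "rx": 0, "ry": 0, "rz": 0}]'

```text
time: 33.2
tool_pos: [0.4098, -0.2247, 0.0895]
tool_rot: [3.14, -0.175, 0.061]
contact_force: [-0.4, -0.4, 0.5]
opening: 0.0004
grip_force: 0.0
```

Emit:
arm_command --series '[{"x": 0.7, "y": 0, "z": 0.1, "rx": 0, "ry": 0, "rz": 0}, {"x": 1.4, "y": 0, "z": 0.2, "rx": 0, "ry": 0, "rz": 0}]'

```text
time: 33.4
tool_pos: [0.4104, -0.2246, 0.0892]
tool_rot: [3.141, -0.175, 0.06]
contact_force: [0.1, -0.5, -0.5]
opening: 0.0001
grip_force: 0.0
```

Emit:
arm_command --series '[{"x": 0.7, "y": 0, "z": 0.1, "rx": 0, "ry": 0, "rz": 0}, {"x": 1.2, "y": 0, "z": 0.2, "rx": 0, "ry": 0, "rz": 0}]'

```text
time: 33.6
tool_pos: [0.4116, -0.2246, 0.0892]
tool_rot: [3.141, -0.174, 0.06]
contact_force: [-1.8, -0.5, 0.6]
opening: 0.0002
grip_force: 0.9
```

Emit:
arm_command --series '[{"x": 0.5, "y": 0, "z": 0.1, "rx": 0, "ry": 0, "rz": 0}, {"x": 1, "y": 0, "z": 0.2, "rx": 0, "ry": 0, "rz": 0}]'

```text
time: 33.8
tool_pos: [0.4124, -0.2245, 0.0891]
tool_rot: [3.141, -0.174, 0.06]
contact_force: [-3.5, -0.6, 2.0]
opening: 0.0003
grip_force: 1.8
```

Emit:
arm_command --series '[{"x": 0.5, "y": 0, "z": 0.1, "rx": 0, "ry": 0, "rz": 0}, {"x": 1, "y": 0, "z": 0.2, "rx": 0, "ry": 0, "rz": 0}]'

```text
time: 34.0
tool_pos: [0.413, -0.2243, 0.0891]
tool_rot: [3.141, -0.173, 0.061]
contact_force: [-9.4, -2.4, 5.2]
opening: 0.0003
grip_force: 4.8
```

It is flush with the fence at 9 N. I retreat and repeat the press toward the stop.

Emit:
arm_command --series '[{"x": -15, "y": 0, "z": -3, "rx": 0, "ry": 0, "rz": 0}, {"x": -35, "y": 0, "z": -8, "rx": 0, "ry": 0, "rz": 0}, {"x": -35, "y": 0, "z": -55, "rx": 0, "ry": 0, "rz": 0}, {"x": -35, "y": 20, "z": -100, "rx": 0, "ry": 0, "rz": 0}, {"x": -35, "y": 60, "z": -110, "rx": 0, "ry": 0, "rz": 0}, {"x": -35, "y": 60, "z": -110, "rx": 0, "ry": 0, "rz": 0}]'

```text
time: 34.6
tool_pos: [0.3654, -0.2925, 0.1946]
tool_rot: [3.132, -0.181, 0.059]
contact_force: [0.8, -0.4, 0.2]
opening: 0.0003
grip_force: 0.0
```

```bash
python3 - <<'E'
from h import *
T2=tool(0,0)*R.from_euler('x',6,degrees=True)
s=observe();print(s["time"])
for g in([.032,-.02,.12],[.032,-.005,.028]):print(delta(T2,J+Rj.apply(g),.0655,s))
E
```

```text
34.6
(array([91.4, 18.7, 26.5]), array([  6.56, -10.34,   0.43]))
(array([ 74.9,   2.8, 116.9]), array([  6.56, -10.34,   0.43]))
```

Emit:
arm_command --series '[{"x": 45, "y": 9, "z": 13, "rx": 3.3, "ry": -5.2, "rz": 0.2}, {"x": 91, "y": 18.5, "z": 26, "rx": 6.6, "ry": -10.3, "rz": 0.4}, {"x": 91, "y": 18.5, "z": 26, "rx": 6.6, "ry": -10.3, "rz": 0.4}, {"x": 91, "y": 18.5, "z": 26, "rx": 6.6, "ry": -10.3, "rz": 0.4}, {"x": 83, "y": 18.5, "z": 70, "rx": 6.6, "ry": -10.3, "rz": 0.4}, {"x": 75, "y": 18, "z": 115, "rx": 6.6, "ry": -10.3, "rz": 0.4}, {"x": 75, "y": 18, "z": 115, "rx": 6.6, "ry": -10.3, "rz": 0.4}, {"x": 75, "y": 18, "z": 115, "rx": 6.6, "ry": -10.3, "rz": 0.4}]'

```text
time: 35.4
tool_pos: [0.4578, -0.2995, 0.0923]
tool_rot: [-3.026, 0.005, 0.063]
contact_force: [1.1, 0.5, 0.4]
opening: 0.0003
grip_force: 0.0
```

```bash
python3 - <<'E'
from h import *
T2=tool(0,0)*R.from_euler('x',6,degrees=True)
s=observe();t=s["tool_pos"]+R.from_euler('xyz',s["tool_rot"]).apply([0,0,.0655]);print(s["time"],Rj.inv().apply(t-J),s["contact_force"])
print(delta(T2,J+Rj.apply([.033,.018,.027]),.0655,s))
E
```

```text
35.4 [ 0.02875237 -0.01277214  0.02722197] [1.09168643 0.46565528 0.41935675]
(array([  4. , -31.2,   3.7]), array([-0.6 ,  0.32,  0.13]))
```

Emit:
arm_command --series '[{"x": 4, "y": -10, "z": 1.2, "rx": -0.6, "ry": 0.3, "rz": 0.1}, {"x": 4, "y": -20, "z": 2.4, "rx": -0.6, "ry": 0.3, "rz": 0.1}, {"x": 4, "y": -26, "z": 3, "rx": -0.6, "ry": 0.3, "rz": 0.1}, {"x": 4, "y": -30, "z": 3.6, "rx": -0.6, "ry": 0.3, "rz": 0.1}, {"x": 4, "y": -32, "z": 3.8, "rx": -0.6, "ry": 0.3, "rz": 0.1}]'

```text
time: 35.9
tool_pos: [0.4608, -0.267, 0.0917]
tool_rot: [-3.038, -0.001, 0.062]
contact_force: [-1.0, 0.2, 0.2]
opening: 0.0002
grip_force: 0.0
```

Emit:
arm_command --series '[{"x": 0, "y": -0.7, "z": 0.1, "rx": 0, "ry": 0, "rz": 0}, {"x": 0, "y": -1.4, "z": 0.1, "rx": 0, "ry": 0, "rz": 0}]'

```text
time: 36.1
tool_pos: [0.4606, -0.2662, 0.0912]
tool_rot: [-3.038, -0.0, 0.061]
contact_force: [-0.5, -0.1, 0.1]
opening: 0.0001
grip_force: 0.0
```

Emit:
arm_command --series '[{"x": 0, "y": -0.6, "z": 0.1, "rx": 0, "ry": 0, "rz": 0}, {"x": 0, "y": -1.2, "z": 0.1, "rx": 0, "ry": 0, "rz": 0}]'

```text
time: 36.3
tool_pos: [0.4604, -0.2651, 0.0911]
tool_rot: [-3.038, -0.0, 0.061]
contact_force: [-0.2, -0.4, 0.2]
opening: 0.0002
grip_force: 0.0
```

Emit:
arm_command --series '[{"x": 0, "y": -0.5, "z": 0, "rx": 0, "ry": 0, "rz": 0}, {"x": 0, "y": -1, "z": 0.1, "rx": 0, "ry": 0, "rz": 0}]'

```text
time: 36.5
tool_pos: [0.4605, -0.2647, 0.0912]
tool_rot: [-3.039, -0.0, 0.061]
contact_force: [-2.4, -6.0, -2.3]
opening: 0.0005
grip_force: 2.7
```

Emit:
arm_command --series '[{"x": 0, "y": -0.5, "z": 0, "rx": 0, "ry": 0, "rz": 0}, {"x": 0, "y": -0.8, "z": 0.1, "rx": 0, "ry": 0, "rz": 0}]'

```text
time: 36.7
tool_pos: [0.4604, -0.2646, 0.0913]
tool_rot: [-3.041, -0.001, 0.061]
contact_force: [-2.7, -7.7, -1.8]
opening: 0.0003
grip_force: 3.9
```

Emit:
arm_command --series '[{"x": 0, "y": -0.5, "z": 0, "rx": 0, "ry": 0, "rz": 0}, {"x": 0, "y": -0.5, "z": 0, "rx": 0, "ry": 0, "rz": 0}]'

```text
time: 36.9
tool_pos: [0.4604, -0.2645, 0.0914]
tool_rot: [-3.041, -0.001, 0.061]
contact_force: [-2.5, -8.0, -2.8]
opening: 0.0004
grip_force: 4.4
```

Emit:
arm_command --series '[{"x": 0, "y": -0.7, "z": 0, "rx": 0, "ry": 0, "rz": 0}, {"x": 0, "y": -0.7, "z": 0, "rx": 0, "ry": 0, "rz": 0}]'

```text
time: 37.1
tool_pos: [0.4604, -0.2645, 0.0915]
tool_rot: [-3.043, -0.001, 0.061]
contact_force: [-2.4, -11.3, -3.1]
opening: 0.0003
grip_force: 5.5
```

Emit:
arm_command --series '[{"x": 0, "y": 5, "z": -0.5, "rx": 0, "ry": 0, "rz": 0}, {"x": 0, "y": 20, "z": -3, "rx": 0, "ry": 0, "rz": 0}, {"x": 0, "y": 50, "z": -20, "rx": 0, "ry": 0, "rz": 0}, {"x": 0, "y": 80, "z": -60, "rx": 0, "ry": 0, "rz": 0}, {"x": 0, "y": 110, "z": -100, "rx": 0, "ry": 0, "rz": 0}, {"x": 0, "y": 140, "z": -140, "rx": 0, "ry": 0, "rz": 0}, {"x": 0, "y": 140, "z": -140, "rx": 0, "ry": 0, "rz": 0}, {"x": 0, "y": 140, "z": -140, "rx": 0, "ry": 0, "rz": 0}]'

```text
time: 37.9
tool_pos: [0.4694, -0.4165, 0.2165]
tool_rot: [-3.038, -0.001, 0.06]
contact_force: [0.4, 0.7, 0.3]
opening: 0.0004
grip_force: 0.0
```

```bash
python3 - <<'E'
from h import *
c=read_camera("scene")
for k in("post","stop_face"):
    print(k,[(np.round(Rj.inv().apply(np.array(x["point"])-J),4).tolist(),round(x["confidence"],2)) for x in mark_of(c,k)])
print(observe()["time"],observe()["contact_force"]); print(hand_in())
E
```

```text
post [([0.0344, 0.0633, 0.0139], 0.84)]
stop_face [([0.0817, -0.2235, -0.0009], 0.49), ([0.0351, 0.0874, 0.0252], 0.42)]
38.05 [ 0.14570326  0.51044186 -0.22601629]
the job is handed in; nothing more can be done
None
```

The job is handed in, with no verdict returned: the post stands upright in the corner, pressed to about 9 N toward the fence and 11 N toward the stop, the arm is clear, and at the last look the stop face read as in its starting place, to within the camera's few millimetres.

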